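Seat the blue tube block in the dry-block heater

ROBOT

A 6-joint arm with a two-finger parallel gripper is mounted at the origin on the work surface. World frame = base frame: x ahead of the robot, y to its left, z up, the work surface at z = 0. Lengths are in m, angles in degrees, forces in N, time in s.
With the tool pointing down it reaches from about 0.4 to 0.825 m from the base axis. Payload 7 kg.
Tool frame: the origin (TCP) lies at the very end of the fingers, on their centre line; the grasp point (between the pads) lies r.grip_depth behind it (r.grip_depth is the distance from the TCP to the grasp point, in m); z points along the fingers, y is the direction in which the jaws open and shut (so a half turn about z gives the same grasp; the last joint's range is limited). The gripper opens to 88 mm and grips with 3 to 60 N. Pads are 19 mm wide; open, the fingers measure 130 mm over their backs; the gripper's body (78 mm by 193 mm) begins 47 mm behind the grasp point.
Start: joints at [-53.566, 20.546, 0.682, 0, -70.136, -16.507], TCP at [0.23, -0.635, 0.188] pointing down, gripper open.
Joint ranges: [-176.03, 176.03], [-82.01, 121.73], [-58.28, 71.71], [-173.87, 95.51], [-174.79, -0.11], [-173.66, 173.66]. Speed limits (degrees/s): [136.94, 136.94, 172.46, 180, 180, 180].

INTERFACE

Orientations are given as [roll, pitch, yaw] about the fixed x, y, z axes, in that order (R = Rz(yaw) Ry(pitch) Rx(roll)).
In Python, from plant import r gives the robot as it stands. The module is installed in compiled form; this text tells all that it offers.
- The arm moves only by the tool step_arm, never from a script. Its argument "increments" is a list of rows, each a list of 3 entries, a list of its own where there are three numbers: the shift along the tool's x, y, z in m, then the turn, a rotation vector about the tool's x, y, z in rad, then the closure, from 0 (fully open) to 1 (shut). In form: [[[x, y, z], [wx, wy, wz], grip], ...]. A call has 1 to 10 rows; each row is the pose to reach, as a shift and turn from the pose commanded when the call began, along the tool's axes at that moment; what a row does not reach only later rows make up. A row lasts 1/10 s, in which the tool goes at most 50 mm and 8.59 degrees, less where a joint would pass 70% of its speed; a pose out of reach is approached as far as the arm can. A call with a gripper value outside its range is refused whole. The fingers move at their own pace and stop on an object; "force" is the grip in N (left out, the last holds). Time passes only in rows, so rows that repeat a pose let the fingers close. It gives the time, the measured TCP pose, the force and the opening at its end, in the units of the state.
- r.get_state(): the state, without advancing time (a new reading comes with each control period).
- r.capture(name): name is "scene" or "top" or "wrist"; returns a dict with "color" (384x512x3 uint8, red, green, blue), "intrinsics" (3x3 intrinsics, pixels), "rvec" (rotation vector, rad) and "tvec" (3), from world to camera coordinates, as OpenCV has them; the wrist camera has in their place "T_tool_cam" (4x4, takes a point from camera to tool coordinates, whose origin is the TCP and whose axes are the flange's). Camera axes: x right, y down, z forward; pixel columns grow to the right and rows downward; lengths in m; the calibration is good to about 2 mm. A picture is of the moment at which its call begins: read the wrist's pose just before it. There is no depth.
- r.close_job(): hands the job in, once; it reports no verdict.
The state is a dict: "time_s": time; "joints": joint angles; "qd": joint speeds; "joint_torque": joint torques, N m; "tcp_pos": TCP position; "eef_rot": TCP orientation; "contact_force": force on the tool from outside, world axes, zero at the start; "moment": the same for the moment, N m; "gripper_width": finger opening in m.
Only numpy, scipy, OpenCV 4.12 (cv2) and the standard library are available. Lean on these libraries where they do the work, as an engineer would, in place of code of your own. Each camera call takes 0.05 s, during which the arm holds its last target.

TASK

Take the blue tube block, which stands on its long edge in the grey rack, lay it down flat on the bench with its holes up and let go, then take it again and seat it in the heater's pocket: holes up, flat on the pocket floor all round, and let go. Lower it in gently, do not drop or force it, and leave the silver block, the culture dish and the dropper bottle where they are.

Things in the scene. Friction and masses are not known exactly. Their poses are not given: they have to be found in the camera images.
- block: Blue anodised metal block, 90 x 50 x 30 mm (x, y, z), about 0.3 kg, eight 15 mm blind holes in its top. Origin: centre of the 90 x 50 underside; z points out through the holed face, x along the length. At the start it stands on a 90 x 30 edge in a rack slot, y up, z level. Stood so on the bench, a push near its top tips it over rather than slides it.
- rack: Grey fixed rack, 110 x 160 mm (x, y), base plate 6 mm thick, two slots along x at y = -48 and +48 mm, 34 mm wide, ribs up to 20 mm above the bench. Origin: centre of its underside, z up. A block in a slot reaches 56 mm above the bench, holes facing the rack's -y. Which slot holds the blue one varies. The bench midway between rack and heater is free.
- spare: Silver block of the same size and frame, about 0.3 kg, with ten smaller holes, in the other slot. A bystander: leave it.
- heater: White dry-block heater fixed to the bench, 210 x 130 mm (x, y), flat top 80 mm above the bench, grey control panel at its -x end. Origin: centre of its underside, z up. It does not move.
- pocket (a point): Centre of the floor of the heater's pocket, 68 mm above the bench, axes as the heater's. The pocket is 94 (x) by 54 (y) mm and 12 mm deep; the upper 4 mm of its walls are bevelled at 45 degrees, to 102 x 62 mm at the top. A seated block stands 18 mm proud of the heater's top. Either way round (half turn) is fine.
- dish: Closed glass culture dish, 60 mm across, 16 mm high, loose on the bench. Origin: centre of its underside. A bystander. Nearer the robot the bench from x = 0.40 to 0.62 m and y = -0.09 to 0.09 m is always free.
- dropper: Amber dropper bottle with white cap, 32 mm across, 75 mm high, loose on the bench near the dish. Origin: centre of its underside. A bystander.
There are look-alikes about, which are no part of the job. Several things look just like the heater: the one meant starts farthest to the robot's right.

How it is judged:
By the outcome, as a careful person would: the job done as asked, in the order asked, and still so for the second after the job is handed in, with the robot touching nothing.
It also fails if it takes over 61 s, if anything falls off the work surface, if the arm or the gripper's body presses on something with over 40 N, if the wrist force passes 120 N, or if a joint passes its speed limit or range.

## Working session

There is one attempt and no reset: what is moved stays moved. The work goes in short steps, Python scripts to look and compute and a tool call to move; the robot and the scene stay as the last step left them, time stands still between calls to the robot, and variables do not carry over. Pictures are saved under pics/ and viewed, and the job is handed in when it is done.

Besides the shell and the picture viewer there is one more tool, called after "Request:" as name([rows], argument=value, ...), one row to a line, values as JSON. step_arm: Moves the arm, as the interface text tells. Its arguments: {"type":"object","properties":{"increments":{"type":"array","items":{"type":"array"}},"force":{"type":"number"}},"required":["increments"]}

```bash
mkdir -p pics; python3 - <<'E'
from plant import r
import cv2,pickle
print(r.get_state(), r.grip_depth)
for n in ("scene","top","wrist"):
    c=r.capture(n); pickle.dump(c,open(f"pics/{n}0.pkl","wb"))
    cv2.imwrite(f"pics/{n}0.png",c["color"][:,:,::-1])
    print(n,{k:v for k,v in c.items() if k!="color"})
E
```

```text
{'time_s': 0.0, 'joints': array([-5.35647537e+01,  2.05908946e+01,  6.31800383e-01, -2.10332692e-02,
       -7.01330724e+01, -1.65061086e+01]), 'qd': array([ 0.04637728,  0.00203186,  0.07120515,  0.07093472, -0.04039645,
       -0.04861005]), 'joint_torque': array([ 6.70111112e-04, -5.82719100e+01,  2.93068779e+01,  6.99743852e+00,
        6.96397852e-03, -1.84136634e-04]), 'tcp_pos': array([ 0.22985527, -0.6340674 ,  0.18751095]), 'eef_rot': array([ 1.79906013e+02, -7.23128582e-03, -1.60078020e+02]), 'contact_force': array([ 0.9335249 , -0.33646202,  0.95526569]), 'moment': array([-0.01270128, -0.03680716, -0.01037136]), 'gripper_width': 0.08758367136630302} 0.0188
scene {'intrinsics': array([[475.9947551 ,   0.        , 255.63493528],
       [  0.        , 475.9947551 , 191.11382786],
       [  0.        ,   0.        ,   1.        ]]), 'rvec': array([ 1.83428301,  1.43527155, -0.71981694]), 'tvec': array([-0.14598744, -0.2526039 ,  1.76185839])}
top {'intrinsics': array([[471.89524525,   0.        , 258.85481011],
       [  0.        , 471.89524525, 197.69919637],
       [  0.        ,   0.        ,   1.        ]]), 'rvec': array([ 2.16001512, -2.18801671,  0.13064485]), 'tvec': array([0.0329184 , 0.5288856 , 1.13574647])}
wrist {'intrinsics': array([[326.47813696,   0.        , 251.1699006 ],
       [  0.        , 326.47813696, 192.00694152],
       [  0.        ,   0.        ,   1.        ]]), 'T_tool_cam': array([[ 4.20698303e-04, -9.68647789e-01, -2.48437686e-01,
         6.63743244e-02],
       [ 9.99999852e-01,  3.21609279e-04,  4.39434633e-04,
         1.88266257e-04],
       [-3.45757520e-04, -2.48437834e-01,  9.68647781e-01,
        -1.96365872e-01],
       [ 0.00000000e+00,  0.00000000e+00,  0.00000000e+00,
         1.00000000e+00]])}
```

```bash
cd pics; python3 -c "
import cv2
for n in ('scene','top'):
    i=cv2.imread(n+'0.png'); cv2.imwrite(n+'0b.png',cv2.resize(i,(800,600),interpolation=cv2.INTER_CUBIC))"
```

```text
(no output)
```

View pics/scene0b.png

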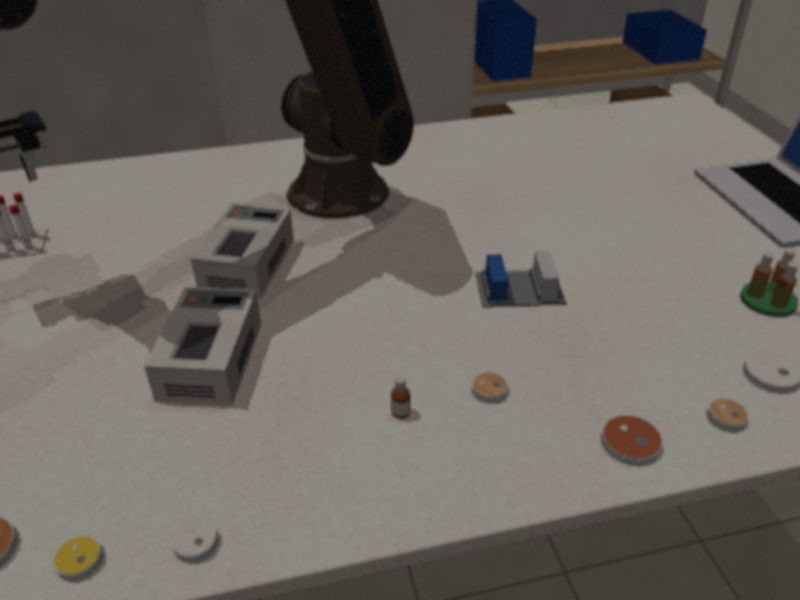

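View pics/top0b.png

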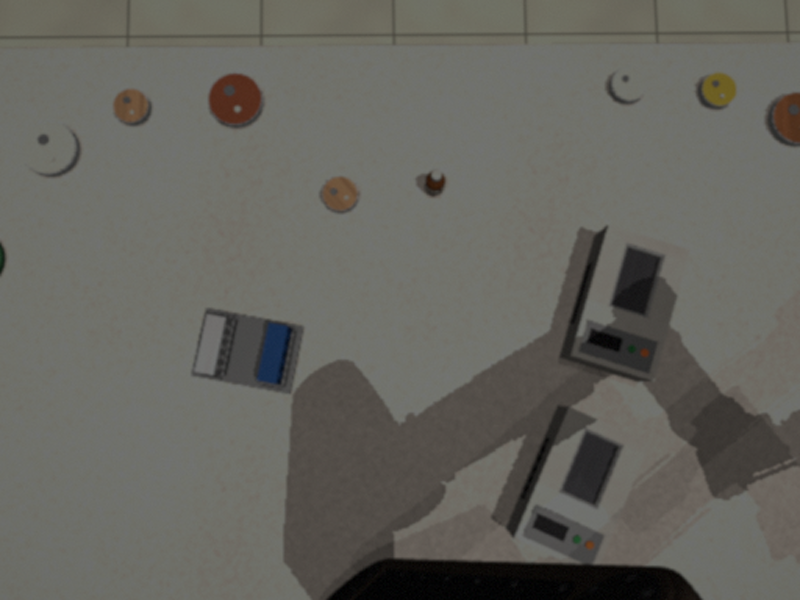

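View pics/wrist0.png

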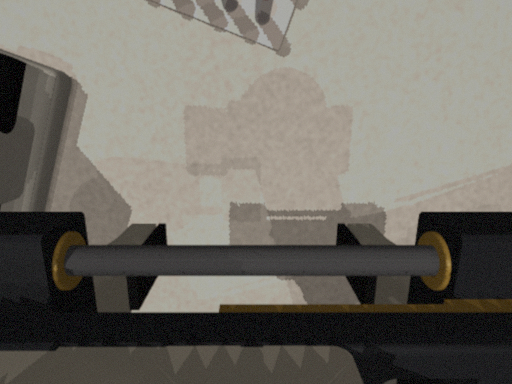

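```bash
cat > h.py <<'E'
import numpy as np,cv2,pickle
from scipy.spatial.transform import Rotation as R
def load(n): return pickle.load(open(f"pics/{n}.pkl","rb"))
def ext(c):
    if "T_tool_cam" in c:
        T=np.eye(4);T[:3,:3]=R.from_euler("xyz",c["rot"],degrees=True).as_matrix();T[:3,3]=c["pos"]
        W=T@c["T_tool_cam"];return W[:3,:3].T,-W[:3,:3].T@W[:3,3]
    return cv2.Rodrigues(np.array(c["rvec"]))[0],np.array(c["tvec"])
def proj(c,P):
    Rm,t=ext(c);q=(np.atleast_2d(P)@Rm.T+t)@c["intrinsics"].T;return q[:,:2]/q[:,2:]
def ray(c,u,v):
    Rm,t=ext(c);d=Rm.T@np.linalg.solve(c["intrinsics"],[u,v,1.]);return -Rm.T@t,d
def onz(c,u,v,z):
    o,d=ray(c,u,v);return o+d*(z-o[2])/d[2]
def tri(obs):
    A=np.zeros((3,3));b=np.zeros(3)
    for c,u,v in obs:
        o,d=ray(c,u,v);d/=np.linalg.norm(d);M=np.eye(3)-np.outer(d,d);A+=M;b+=M@o
    return np.linalg.solve(A,b)
def snap(name,key):
    from plant import r
    s=r.get_state();c=r.capture(name)
    if name=="wrist": c["rot"]=s["eef_rot"];c["pos"]=s["tcp_pos"]
    pickle.dump(c,open(f"pics/{key}.pkl","wb"));return c,s
def crop(c,box,k,out,gain=1.0):
    x0,y0,x1,y1=box;i=c["color"][y0:y1,x0:x1,::-1]
    i=np.clip(i.astype(float)*gain,0,255).astype(np.uint8)
    i=cv2.resize(i,None,fx=k,fy=k,interpolation=cv2.INTER_CUBIC)
    for x in range((x0+9)//10*10,x1,10):
        X=int((x-x0+.5)*k);L=12 if x%50==0 else 5
        cv2.line(i,(X,0),(X,L),(0,255,255),1)
        if x%20==0:cv2.putText(i,str(x),(X-10,22),0,.35,(0,255,255),1)
    for y in range((y0+9)//10*10,y1,10):
        Y=int((y-y0+.5)*k);cv2.line(i,(0,Y),(8,Y),(0,255,255),1)
        if y%20==0:cv2.putText(i,str(y),(10,Y+4),0,.35,(0,255,255),1)
    cv2.imwrite(f"pics/{out}.png",i)
E
python3 - <<'E'
from h import *
t=load("top0");s=load("scene0")
k=512/800
for n,u,v,z in [("h1",637,280,.08),("h2",592,468,.08),("rack",248,350,.0),("blue",275,352,.056),("dish",340,194,.016),("drop",435,182,.07)]:
    print(n,onz(t,u*k,v*k,z))
crop(t,(330,130,450,360),2.6,"c1",2)
crop(t,(115,185,205,260),8,"c2",2)
crop(s,(300,155,370,200),11,"c3",1.7)
crop(s,(90,175,175,265),6,"c4",1.7)
crop(t,(350,135,445,250),5.2,"c5",2)
E
```

```text
h1 [ 0.56361044 -0.32707341  0.08      ]
h2 [ 0.28392234 -0.24707635  0.08      ]
rack [0.46906303 0.27715902 0.        ]
blue [0.4625416  0.22501791 0.056     ]
dish [0.71878565 0.12771935 0.016     ]
drop [ 0.72192653 -0.0232579   0.07      ]
```

View pics/c2.png

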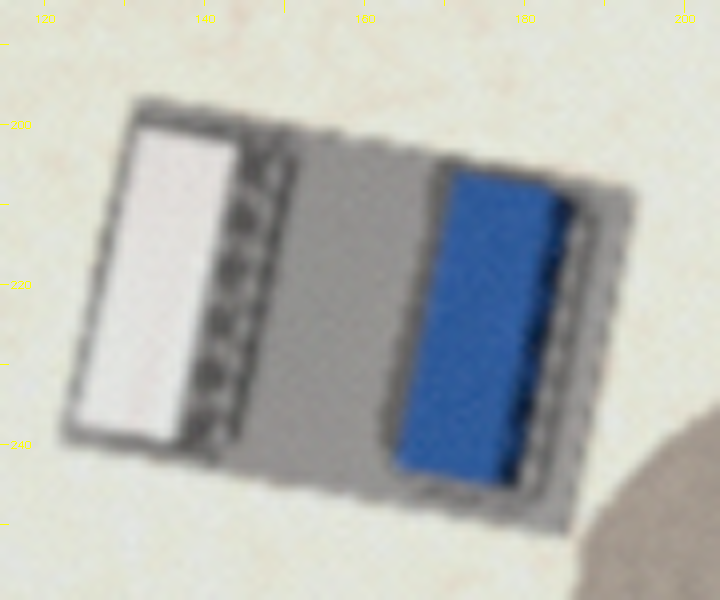

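View pics/c5.png

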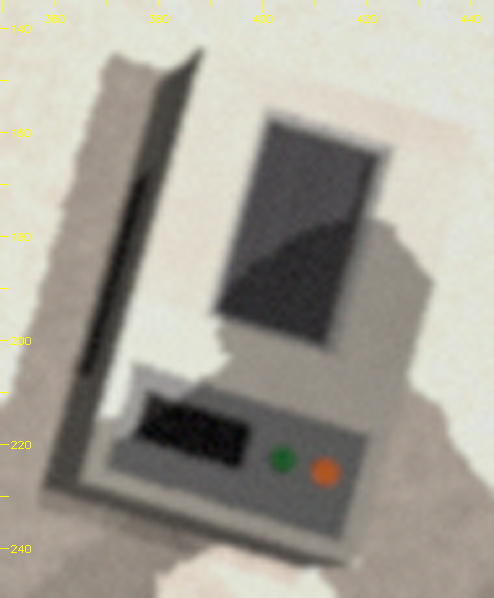

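View pics/c4.png

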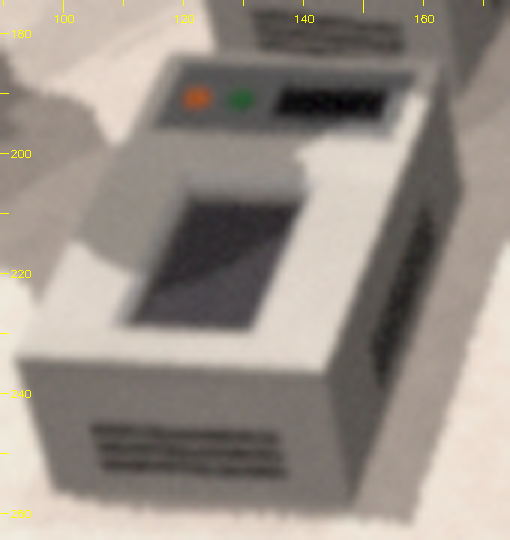

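View pics/c3.png

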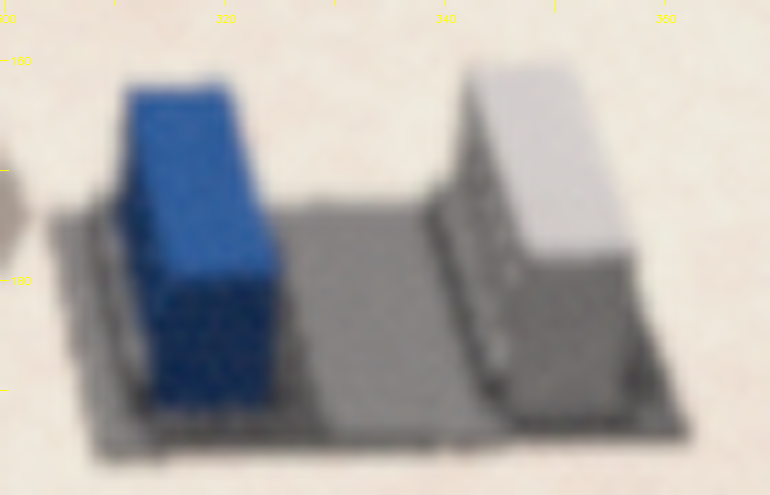

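```bash
python3 - <<'E'
from h import *
t=load("top0");s=load("scene0")
T=lambda X,Y:(t,115+X/8-.5,185+Y/8-.5)
S=lambda X,Y:(s,300+X/11-.5,155+Y/11-.5)
C={}
for n,a,b in [("++",(452,170),(272,272)),("+-",(555,182),(165,275)),("--",(505,483),(128,90)),("-+",(398,467),(230,88))]:
    C[n]=tri([T(*a),S(*b)]);print(n,C[n],onz(*T(*a),.056)[:2],onz(*S(*b),.056)[:2])
print(np.mean(list(C.values()),0))
d=C["++"]+C["+-"]-C["--"]-C["-+"];print(np.degrees(np.arctan2(d[1],d[0])))
# rack base corners
for a in [(135,100),(635,188),(568,530),(62,440)]: print(onz(*T(*a),.006))
# heater rim
H=lambda X,Y:(t,350+X/5.2-.5,135+Y/5.2-.5)
G=lambda X,Y:(s,90+X/6-.5,175+Y/6-.5)
for a in [(268,112),(392,148),(330,350),(212,315)]: print("H",onz(*H(*a),.08))
for a in [(117,327),(255,330),(308,185),(180,180)]: print("G",onz(*G(*a),.08))
E
```

```text
++ [0.50850144 0.2342631  0.05857593] [0.50944314 0.23718852] [0.50515225 0.23301565]
+- [0.50474389 0.20455468 0.06010817] [0.5054561  0.20641378] [0.4994039 0.2053276]
-- [0.41632483 0.22204167 0.05727852] [0.41598705 0.22094377] [0.41461819 0.22410551]
-+ [0.42100368 0.25211226 0.05618626] [0.421142   0.25264825] [0.42073794 0.25168193]
[0.46264346 0.22824293 0.05803722]
-11.357769861898415
[0.53719572 0.34480013 0.006     ]
[0.50762973 0.18865313 0.006     ]
[0.40164425 0.20926547 0.006     ]
[0.43150048 0.36576961 0.006     ]
H [ 0.61958305 -0.31377579  0.08      ]
H [ 0.60221212 -0.37011695  0.08      ]
H [ 0.50955348 -0.33707306  0.08      ]
H [ 0.52619669 -0.28393689  0.08      ]
G [ 0.60076539 -0.36924309  0.08      ]
G [ 0.61681176 -0.31370944  0.08      ]
G [ 0.52568877 -0.2877372   0.08      ]
G [ 0.50808668 -0.342449    0.08      ]
```

Request:
step_arm([
  [[0,0,-0.05],[0,0,0],0],
  [[0,0,-0.1],[0,0,0],0],
  [[0,0,-0.14],[0,0,0],0],
  [[0,0,-0.14],[0,0,0],0],
])

```text
time_s: 0.55
tcp_pos: [0.2305, -0.6369, 0.3358]
eef_rot: [-179.4, 0.0, -160.1]
contact_force: [-0.1, 0.3, 1.1]
gripper_width: 0.0874
```

```bash
python3 - <<'E'
from h import *
c,s=snap("wrist","w1");crop(c,(0,0,512,384),1.5,"w1",1.5)
c,s=snap("scene","s1");crop(c,(0,0,512,384),1.5,"s1",1.5)
E
```

```text
(no output)
```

View pics/w1.png

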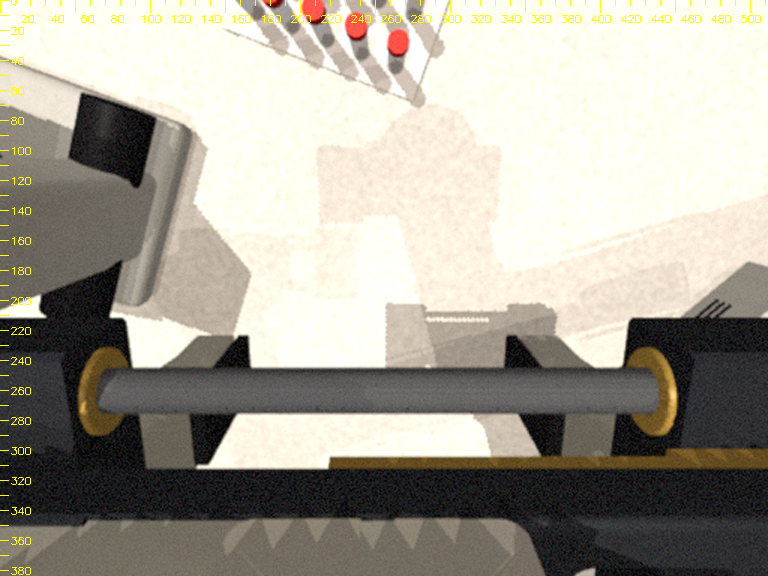

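View pics/s1.png

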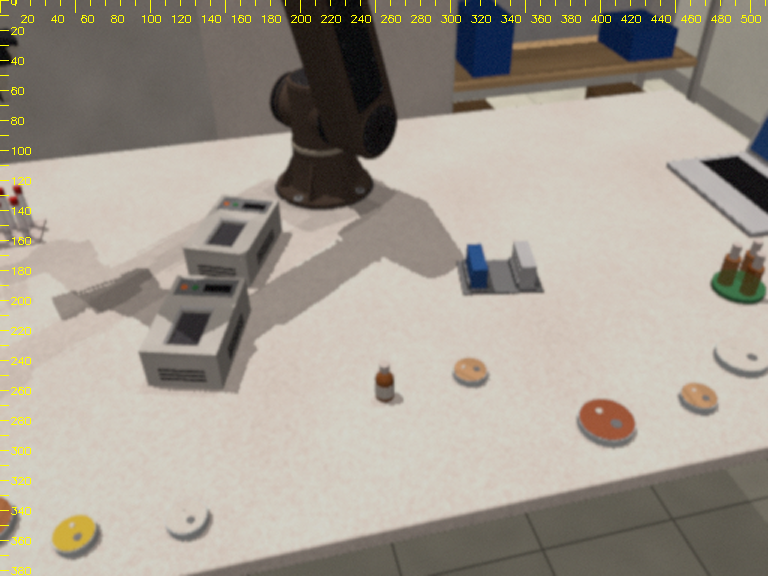

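```bash
cat > mv.py <<'E'
import sys,json,numpy as np
from scipy.spatial.transform import Rotation as R
# usage: mv.py set x y z roll pitch yaw | to x y z roll pitch yaw | apply sx sy sz wx wy wz
def g(): return json.load(open("cmd.json"))
def mat(p): return R.from_euler("xyz",p[3:],degrees=True)
a=sys.argv[1];v=[float(x) for x in sys.argv[2:]]
if a=="set": json.dump(v,open("cmd.json","w"))
if a=="to":
    p=g();A=mat(p);B=mat(v);s=A.inv().apply(np.array(v[:3])-p[:3]);w=(A.inv()*B).as_rotvec()
    print("shift",s.round(4),"turn",w.round(4),"dist",np.linalg.norm(s).round(3),"deg",np.degrees(np.linalg.norm(w)).round(1))
if a=="apply":
    p=g();A=mat(p);q=np.array(p[:3])+A.apply(v[:3]);B=A*R.from_rotvec(v[3:])
    v=list(q)+list(B.as_euler("xyz",degrees=True));json.dump(v,open("cmd.json","w"));print(np.round(v,4))
E
python3 mv.py set .23 -.635 .328 180 0 -160.073
python3 mv.py to .564 -.327 .33 180 0 163
```

```text
shift [-0.419   0.1757 -0.002 ] turn [-0.     -0.      0.6445] dist 0.454 deg 36.9
```

Request:
step_arm([
  [[-0.419,0.176,-0.002],[0,0,0.6445],0],
  [[-0.419,0.176,-0.002],[0,0,0.6445],0],
  [[-0.419,0.176,-0.002],[0,0,0.6445],0],
  [[-0.419,0.176,-0.002],[0,0,0.6445],0],
  [[-0.419,0.176,-0.002],[0,0,0.6445],0],
  [[-0.419,0.176,-0.002],[0,0,0.6445],0],
  [[-0.419,0.176,-0.002],[0,0,0.6445],0],
  [[-0.419,0.176,-0.002],[0,0,0.6445],0],
  [[-0.419,0.176,-0.002],[0,0,0.6445],0],
  [[-0.419,0.176,-0.002],[0,0,0.6445],0],
])

```text
time_s: 1.65
tcp_pos: [0.5663, -0.3225, 0.3276]
eef_rot: [179.9, -0.2, 163.2]
contact_force: [0.2, -0.5, 0.0]
gripper_width: 0.0874
```

```bash
python3 mv.py apply -0.419 0.176 -0.002 0 0 0.6445; python3 - <<'E'
from plant import r
s=r.get_state();print(s["tcp_pos"],s["eef_rot"],s["joints"],s["qd"])
E
```

```text
[   0.5639   -0.3267    0.33   -180.        0.      162.9999]
[ 0.56630566 -0.32249627  0.32763989] [179.94936232  -0.21450172 163.19739161] [-1.25885186e+01  1.56393581e+01  1.14177296e+01 -6.64258052e-02
 -8.59885750e+01 -9.42094162e+01] [ 7.79435835  3.14236161  4.56084877  0.60410708 -1.93697152 -7.67168904]
```

Request:
step_arm([
  [[0,0,0],[0,0,0],0],
  [[0,0,0],[0,0,0],0],
  [[0,0,0],[0,0,0],0],
])

```text
time_s: 1.95
tcp_pos: [0.563, -0.3272, 0.3301]
eef_rot: [-180.0, -0.0, 162.9]
contact_force: [0.4, 0.2, 0.5]
gripper_width: 0.0877
```

```bash
python3 - <<'E'
from h import *
c,s=snap("wrist","w2");print(s["tcp_pos"],s["eef_rot"],s["qd"])
crop(c,(150,50,360,230),3.7,"w2",1.5)
E
```

```text
[ 0.56297374 -0.32716136  0.33006006] [-1.79988737e+02 -4.96024373e-02  1.62935614e+02] [-0.5184675  -0.47430157  0.34167703  0.02925799 -0.03395633 -0.08345436]
```

View pics/w2.png

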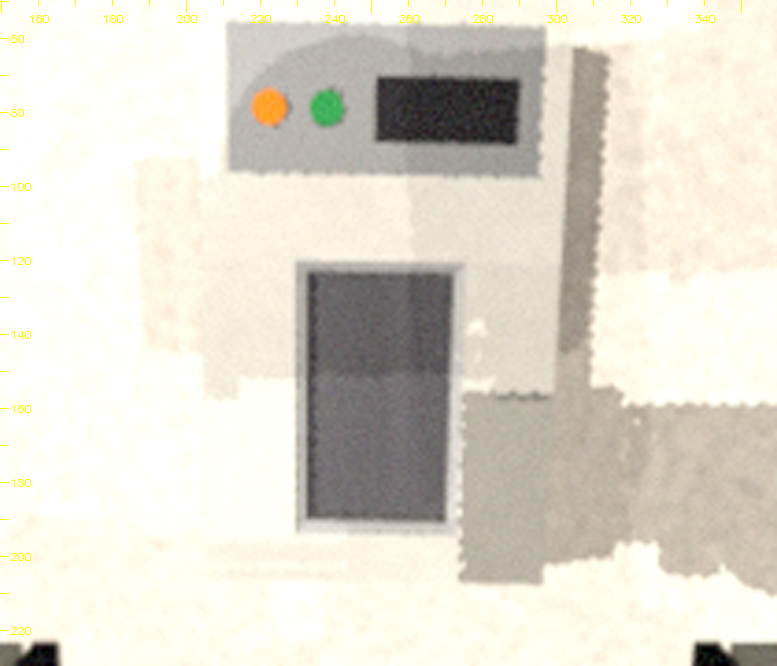

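```bash
python3 - <<'E'
from h import *
c=load("w2");P=[]
for X,Y in [(296,261),(463,263),(460,531),(297,532)]:
    p=onz(c,150+X/3.7-.5,50+Y/3.7-.5,.08);P.append(p);print(p)
P=np.array(P);print(P.mean(0));d=P[2]+P[3]-P[0]-P[1];print(np.degrees(np.arctan2(d[1],d[0])),[np.linalg.norm(P[i]-P[i-1]) for i in range(4)])
E
python3 mv.py to .534 -.25 .28 180 0 163
```

```text
[ 0.50525936 -0.3394005   0.08      ]
[ 0.5236122  -0.28193166  0.08      ]
[ 0.61941892 -0.31063434  0.08      ]
[ 0.6015567  -0.37025272  0.08      ]
[ 0.56246179 -0.32555481  0.08      ]
-17.224154279603493 [np.float64(0.1011189224995391), np.float64(0.060328221106651606), np.float64(0.10001385509595256), np.float64(0.06223673208884672)]
shift [0.0511 0.0646 0.05  ] turn [-0. -0. -0.] dist 0.096 deg 0.0
```

Request:
step_arm([
  [[-0.015,0.04,0],[0,0,0],0],
  [[-0.03,0.08,0],[0,0,0],0],
  [[-0.03,0.1,0],[0,0,0],0],
  [[-0.03,0.1,0],[0,0,0],0],
  [[-0.03,0.1,0],[0,0,0],0],
])

```text
time_s: 2.5
tcp_pos: [0.6214, -0.2401, 0.3307]
eef_rot: [-180.0, 0.0, 163.0]
contact_force: [0.8, 0.1, -0.2]
gripper_width: 0.088
```

```bash
python3 mv.py apply -.03 .1 0 0 0 0; python3 - <<'E'
from h import *
c,s=snap("wrist","w3");print(s["tcp_pos"],s["eef_rot"],s["qd"])
P=[[ 0.505,-0.339,.08],[.524,-.282,.08],[.619,-.311,.08],[.602,-.37,.08]]
q=proj(c,P);print(q);x0,y0=np.maximum(q.min(0)-25,0).astype(int);print(x0,y0)
crop(c,(x0,y0,x0+110,y0+110),5.4,"w3",1.5)
E
```

```text
[   0.6219   -0.2399    0.33   -180.        0.      162.9999]
[ 0.62139828 -0.24010277  0.33066005] [-1.79990311e+02  8.72506508e-03  1.62983062e+02] [-1.06393238 -0.1222293  -0.0088781   0.1621975   0.02041545  0.06210635]
[[153.05095532  95.8271421 ]
 [198.80257268  97.02504075]
 [201.66922059 171.35916653]
 [157.57993889 172.05703887]]
128 70
```

View pics/w3.png

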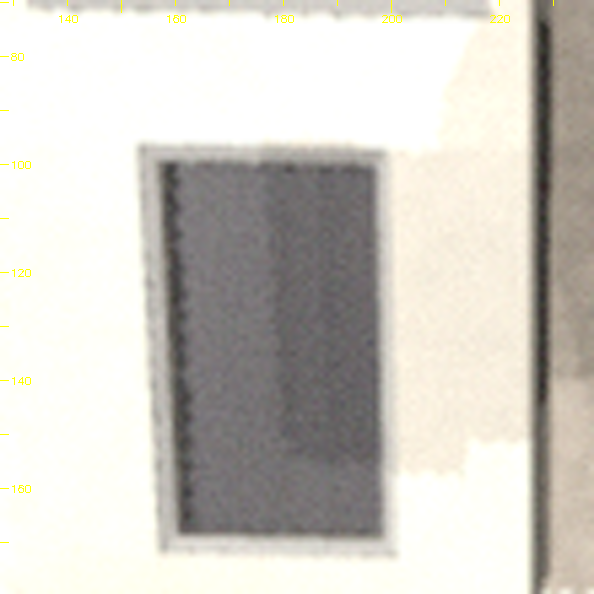

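```bash
python3 - <<'E'
from h import *
c=load("w2");e=load("w3");P=[];Q=[]
for (X,Y),(A,B) in zip([(296,261),(463,263),(460,531),(297,532)],[(138,145),(385,150),(396,556),(160,551)]):
    o1=(c,150+X/3.7-.5,50+Y/3.7-.5);o2=(e,128+A/5.4-.5,70+B/5.4-.5)
    P.append(tri([o1,o2]));Q.append(onz(*o2,.08));print(P[-1],Q[-1])
for P in(P,Q):
    P=np.array(P);print(P.mean(0));d=P[2]+P[3]-P[0]-P[1];print(np.degrees(np.arctan2(d[1],d[0])))
E
python3 mv.py to .505 .22 .30 180 0 168.6
```

```text
[ 0.50536446 -0.3395628   0.07854472] [ 0.50562054 -0.33923499  0.08      ]
[ 0.52394572 -0.28206139  0.0790296 ] [ 0.52429935 -0.28211342  0.08      ]
[ 0.61868137 -0.31103133  0.0854346 ] [ 0.62013556 -0.31262523  0.08      ]
[ 0.6011225  -0.36997813  0.08134008] [ 0.60112907 -0.3703341   0.08      ]
[ 0.56227851 -0.32565841  0.08108725]
-17.314554656354208
[ 0.56279613 -0.32607694  0.08      ]
-17.847992090800513
shift [0.2462 0.4056 0.03  ] turn [-0.      0.     -0.0977] dist 0.475 deg 5.6
```

```bash
python3 mv.py to .463 .228 .29 180 0 168.6
```

```text
shift [0.2887 0.401  0.04  ] turn [-0.      0.     -0.0977] dist 0.496 deg 5.6
```

Request:
step_arm([
  [[0.029,0.04,0.004],[0,0,-0.01],0],
  [[0.289,0.401,0.04],[0,0,-0.0977],0],
  [[0.289,0.401,0.04],[0,0,-0.0977],0],
  [[0.289,0.401,0.04],[0,0,-0.0977],0],
  [[0.289,0.401,0.04],[0,0,-0.0977],0],
  [[0.289,0.401,0.04],[0,0,-0.0977],0],
  [[0.289,0.401,0.04],[0,0,-0.0977],0],
  [[0.289,0.401,0.04],[0,0,-0.0977],0],
  [[0.289,0.401,0.04],[0,0,-0.0977],0],
  [[0.289,0.401,0.04],[0,0,-0.0977],0],
])

```text
time_s: 3.55
tcp_pos: [0.4621, 0.2291, 0.291]
eef_rot: [179.9, 0.0, 168.5]
contact_force: [1.5, 1.0, -0.3]
gripper_width: 0.0877
```

Request:
step_arm([
  [[0,0,0],[0,0,0],0],
  [[0,0,0],[0,0,0],0],
  [[0,0,0],[0,0,0],0],
  [[0,0,0],[0,0,0],0],
  [[0,0,0],[0,0,0],0],
])

```text
time_s: 4.05
tcp_pos: [0.4633, 0.2274, 0.2907]
eef_rot: [180.0, 0.0, 168.5]
contact_force: [-0.3, 0.5, 0.2]
gripper_width: 0.0879
```

```bash
python3 mv.py apply .289 .401 .04 0 0 -.0977; python3 - <<'E'
from h import *
c,s=snap("wrist","w4");print(s["tcp_pos"],s["eef_rot"],s["qd"],s["joints"])
crop(c,(150,40,380,225),3.4,"w4",1.5)
E
```

```text
[   0.4627    0.2281    0.29   -180.        0.      168.5977]
[0.46328228 0.22735436 0.29066934] [1.79985012e+02 1.45655295e-02 1.68477966e+02] [ 0.33804178  0.04905301  0.04673656 -0.01918683  0.01296175 -0.05849609] [ 4.79616999e+01  2.36016928e+00 -9.22420583e+00  5.04053090e-03
 -7.83953172e+01 -1.49484745e+02]
```

View pics/w4.png

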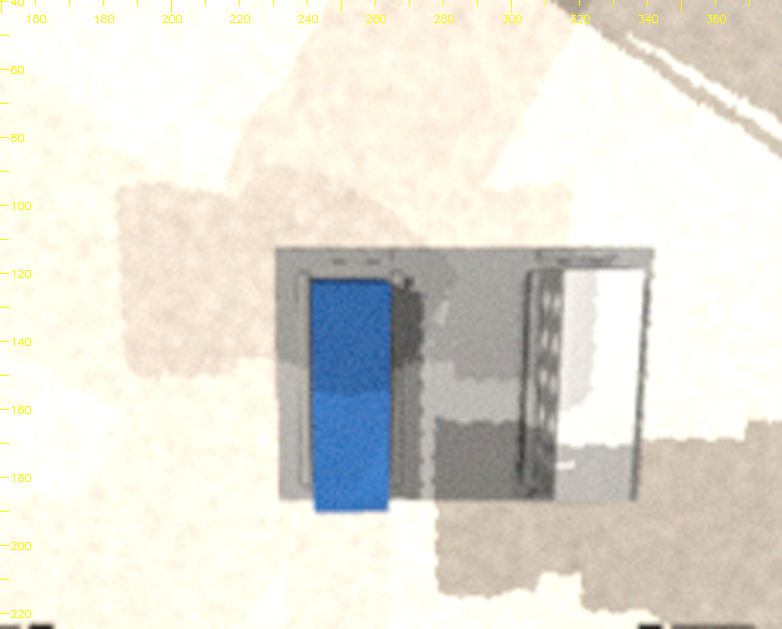

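```bash
python3 - <<'E'
from h import *
c=load("w4");P=[]
t=load("top0")
for (X,Y),(A,B) in zip([(310,280),(391,280),(388,511),(314,511)],[(505,483),(398,467),(452,170),(555,182)]):
    o=(c,150+X/3.4-.5,40+Y/3.4-.5);P.append(onz(*o,.056));print(P[-1],tri([o,(t,115+A/8-.5,185+B/8-.5)]))
P=np.array(P);print(P.mean(0));d=P[2]+P[3]-P[0]-P[1];print(np.degrees(np.arctan2(d[1],d[0])),[np.linalg.norm(P[i]-P[i-1]) for i in range(4)])
E
```

```text
[0.41214551 0.22438735 0.056     ] [0.41446965 0.22383966 0.03615637]
[0.4182805  0.25454383 0.056     ] [0.42018269 0.25530849 0.04016215]
[0.50685895 0.23623705 0.056     ] [0.50885992 0.23701568 0.05197453]
[0.50095191 0.20721904 0.056     ] [0.50514557 0.20717918 0.04419894]
[0.45955922 0.23059682 0.056     ]
-11.309346359609096 [np.float64(0.09045069243430602), np.float64(0.030774197073574594), np.float64(0.09045043039047622), np.float64(0.02961314275173173)]
```

```bash
python3 mv.py to .460 .2304 .028 180 0 168.7
```

```text
shift [0.0031 0.0017 0.262 ] turn [-0.     -0.     -0.0018] dist 0.262 deg 0.1
```

Request:
step_arm([
  [[0.003,0.002,0.04],[0,0,-0.002],0],
  [[0.003,0.002,0.085],[0,0,-0.002],0],
  [[0.003,0.002,0.13],[0,0,-0.002],0],
  [[0.003,0.002,0.165],[0,0,-0.002],0],
  [[0.003,0.002,0.195],[0,0,-0.002],0],
  [[0.003,0.002,0.22],[0,0,-0.002],0],
  [[0.003,0.002,0.24],[0,0,-0.002],0],
  [[0.003,0.002,0.255],[0,0,-0.002],0],
  [[0.003,0.002,0.262],[0,0,-0.002],0],
  [[0.003,0.002,0.262],[0,0,-0.002],0],
])

```text
time_s: 5.1
tcp_pos: [0.46, 0.2304, 0.0278]
eef_rot: [-179.9, -0.0, 168.7]
contact_force: [1.0, -0.2, 0.6]
gripper_width: 0.0877
```

```bash
python3 mv.py apply .003 .002 .262 0 0 -.002; python3 - <<'E'
from h import *
c,s=snap("wrist","w5");print(s["tcp_pos"],s["eef_rot"],s["contact_force"])
crop(c,(0,0,512,384),1.5,"w5",1.5)
E
```

```text
[ 4.602000e-01  2.307000e-01  2.800000e-02 -1.800000e+02  0.000000e+00
  1.687123e+02]
[0.46004515 0.23037344 0.02777164] [-1.79916067e+02 -4.79143620e-02  1.68677520e+02] [ 0.98084062 -0.22842591  0.55194799]
```

View pics/w5.png

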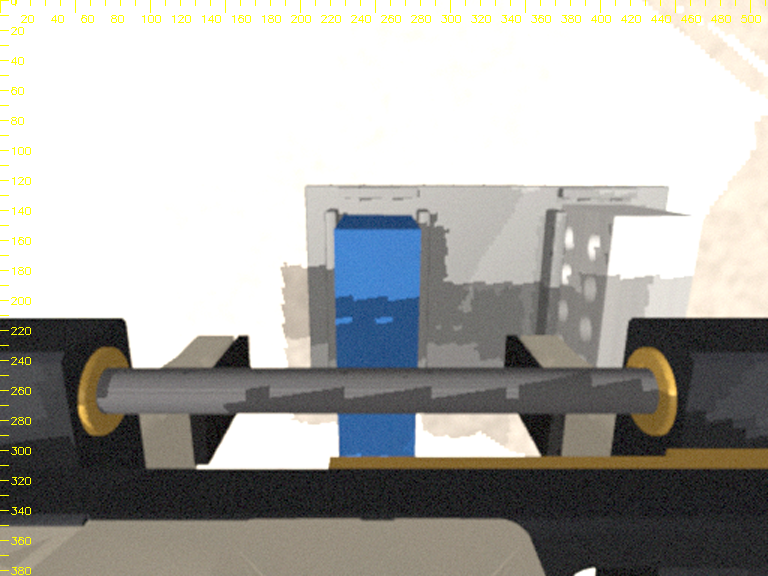

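Request:
step_arm([
  [[0,0,0],[0,0,0],0.5],
  [[0,0,0],[0,0,0],0.8],
  [[0,0,0],[0,0,0],1],
  [[0,0,0],[0,0,0],1],
  [[0,0,0],[0,0,0],1],
  [[0,0,0],[0,0,0],1],
  [[0,0,0],[0,0,0],1],
  [[0,0,0],[0,0,0],1],
], force=30)

```text
time_s: 5.95
tcp_pos: [0.4602, 0.2311, 0.0285]
eef_rot: [-180.0, -0.0, 168.7]
contact_force: [-0.9, -0.2, -0.7]
gripper_width: 0.0293
```

Request:
step_arm([
  [[0,0,-0.005],[0,0,0],1],
  [[0,0,-0.012],[0,0,0],1],
  [[0,0,-0.02],[0,0,0],1],
  [[0,0,-0.03],[0,0,0],1],
  [[0,0,-0.042],[0,0,0],1],
  [[0,0,-0.055],[0,0,0],1],
  [[0,0,-0.07],[0,0,0],1],
  [[0,0,-0.08],[0,0,0],1],
  [[0,0,-0.08],[0,0,0],1],
  [[0,0,-0.08],[0,0,0],1],
])

```text
time_s: 6.95
tcp_pos: [0.4601, 0.2311, 0.1085]
eef_rot: [180.0, 0.0, 168.7]
contact_force: [-0.2, 0.4, -0.7]
gripper_width: 0.0007
```

```bash
python3 mv.py apply 0 0 -.08 0 0 0; python3 mv.py to .51 -.01 .12 180 0 168.7; python3 - <<'E'
from h import *
c,s=snap("wrist","w6");print(s["tcp_pos"],s["eef_rot"],s["contact_force"],s["gripper_width"])
crop(c,(0,0,512,384),1.5,"w6",1.5)
E
```

```text
[4.602000e-01 2.307000e-01 1.080000e-01 1.800000e+02 0.000000e+00
 1.687123e+02]
shift [-0.096  -0.2262 -0.012 ] turn [ 0.     -0.      0.0002] dist 0.246 deg 0.0
[0.46010996 0.23108812 0.10852707] [1.79969478e+02 3.22219068e-03 1.68703122e+02] [-0.22749099  0.44294398 -0.72109139] 0.0006657087843370945
```

View pics/w6.png

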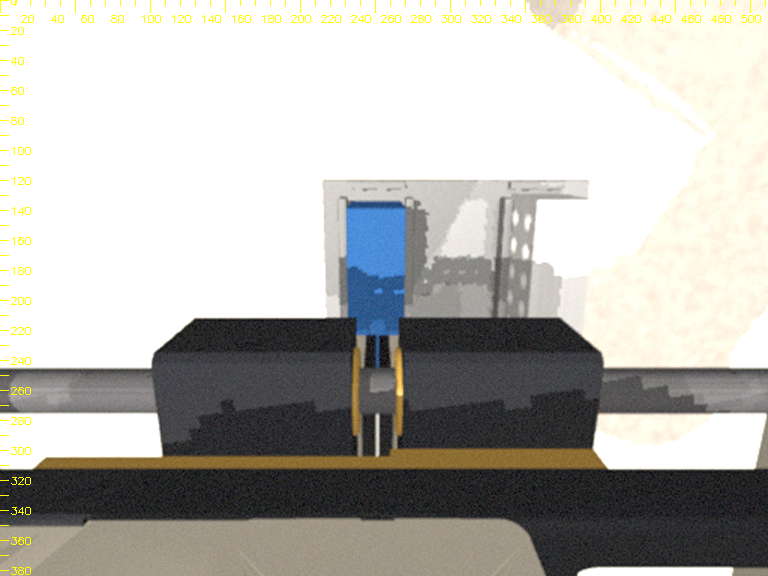

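Request:
step_arm([
  [[0,0,0],[0,0,0],0],
  [[0,0,0],[0,0,0],0],
  [[0,0,0],[0,0,0],0],
  [[0,0,0],[0,0,0],0],
  [[0,0,0],[0,0,0],0],
  [[0,0,0],[0,0,0],0],
  [[0,0,0],[0,0,0],0],
  [[0,0,0],[0,0,0],0],
])

```text
time_s: 7.8
tcp_pos: [0.4602, 0.2311, 0.1085]
eef_rot: [180.0, 0.0, 168.7]
contact_force: [-0.1, -1.4, 0.2]
gripper_width: 0.0583
```

```bash
python3 - <<'E'
from h import *
c,s=snap("wrist","w7");print(s["tcp_pos"],s["eef_rot"],s["gripper_width"])
crop(c,(180,60,340,230),3.5,"w7",1.5)
E
```

```text
[0.46022873 0.23108949 0.10849102] [1.79998041e+02 3.32254662e-03 1.68713273e+02] 0.058344546649507396
```

View pics/w7.png

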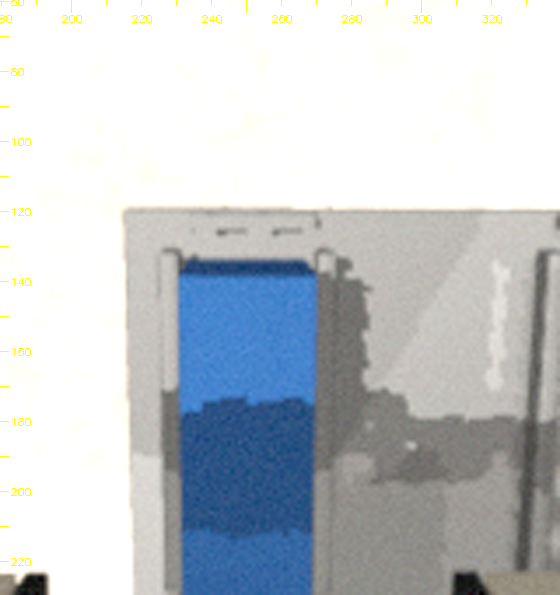

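Request:
step_arm([
  [[0,0,0.02],[0,0,0],0.3],
  [[0,0,0.045],[0,0,0],0.3],
  [[0,0,0.065],[0,0,0],0.3],
  [[0,0,0.075],[0,0,0],0.3],
  [[0,0,0.08],[0,0,0],0.3],
  [[0,0,0.08],[0,0,0],1],
  [[0,0,0.08],[0,0,0],1],
  [[0,0,0.08],[0,0,0],1],
  [[0,0,0.08],[0,0,0],1],
  [[0,0,0.08],[0,0,0],1],
], force=30)

```text
time_s: 8.85
tcp_pos: [0.4604, 0.2313, 0.0289]
eef_rot: [180.0, 0.0, 168.7]
contact_force: [0.2, -0.7, 0.2]
gripper_width: 0.0272
```

Request:
step_arm([
  [[0,0,0],[0,0,0],1],
  [[0,0,0],[0,0,0],1],
  [[0,0,-0.003],[0,0,0],1],
  [[0,0,-0.006],[0,0,0],1],
  [[0,0,-0.01],[0,0,0],1],
])

```text
time_s: 9.35
tcp_pos: [0.4602, 0.2311, 0.0387]
eef_rot: [-180.0, -0.0, 168.7]
contact_force: [0.4, 0.2, 0.7]
gripper_width: 0.0003
```

```bash
python3 mv.py apply 0 0 .08 0 0 0;python3 mv.py apply 0 0 -.01 0 0 0; python3 - <<'E'
from h import *
for n in ("wrist","scene","top"):
    c,s=snap(n,n+"8");
    if n=="wrist":crop(c,(0,0,512,384),1.5,"w8",1.5)
    if n=="scene":crop(c,(260,100,410,220),5,"s8",1.5)
    if n=="top":crop(c,(100,150,250,280),5,"t8",2)
E
```

```text
[4.602000e-01 2.307000e-01 2.800000e-02 1.800000e+02 0.000000e+00
 1.687123e+02]
[4.602000e-01 2.307000e-01 3.800000e-02 1.800000e+02 0.000000e+00
 1.687123e+02]
```

View pics/w8.png

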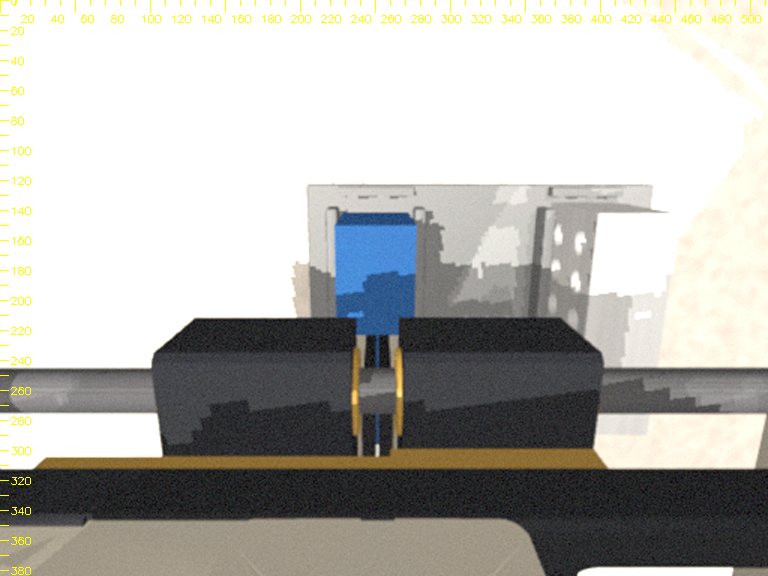

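View pics/s8.png

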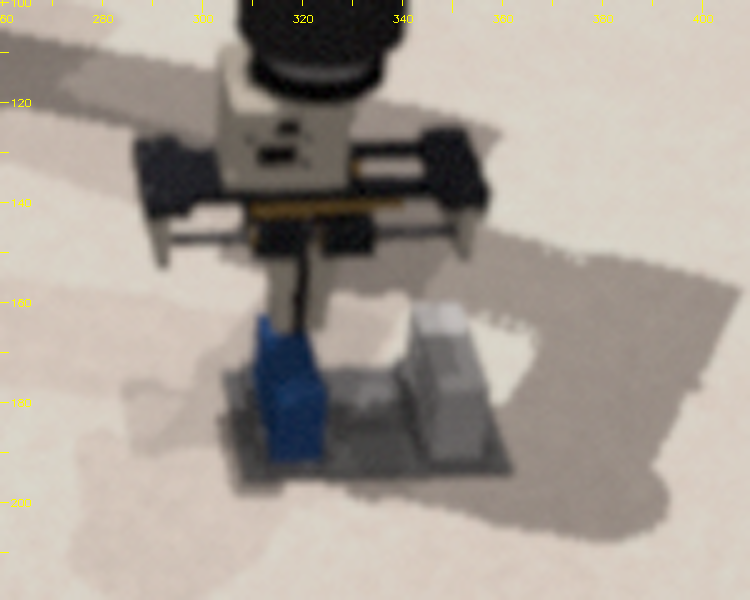

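View pics/t8.png

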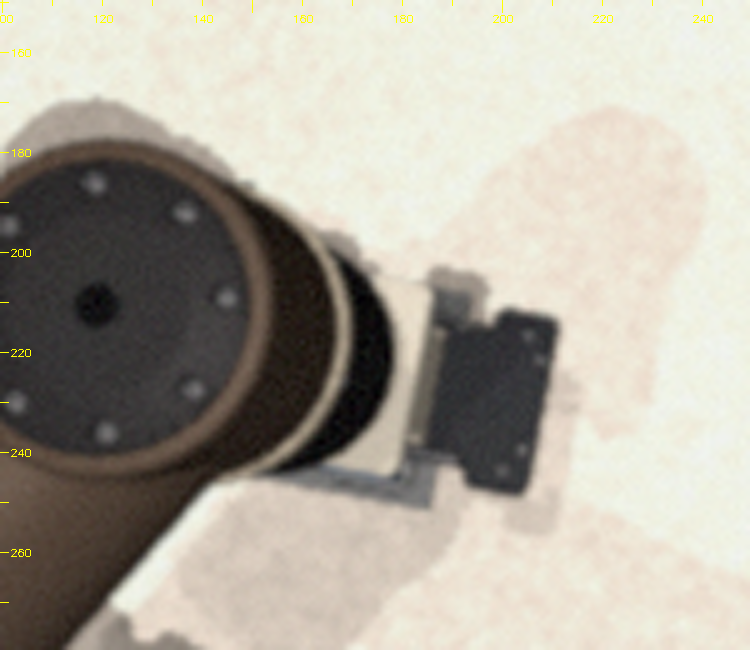

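```bash
python3 - <<'E'
from h import *
c=load("scene8");w=load("wrist8");print(w["pos"])
p=np.array(w["pos"])
for dz in (0,.01,.02,.03,.04,.05):
    print(dz,proj(c,p+[0,0,dz]),"crop",(proj(c,p+[0,0,dz])-[260,100]+.5)*5)
Rm=R.from_euler("xyz",w["rot"],degrees=True)
for sx in(-.0095,.0095):
  print(proj(c,p+Rm.apply([sx,0,-.037])),proj(w,p+Rm.apply([sx,0,-.037])),proj(w,p+Rm.apply([sx,0,0])))
E
```

```text
[0.46018898 0.23108274 0.03873933]
0 [[317.96136555 175.4157915 ]] crop [[292.30682773 379.5789575 ]]
0.01 [[318.19343395 172.68612931]] crop [[293.46716973 365.93064654]]
0.02 [[318.42750284 169.93293673]] crop [[294.63751418 352.16468364]]
0.03 [[318.66359819 167.15590818]] crop [[295.81799097 338.27954092]]
0.04 [[318.90174645 164.35473279]] crop [[297.00873225 324.27366395]]
0.05 [[319.1419745  161.52909423]] crop [[298.20987249 310.14547114]]
[[319.30481038 167.02931376]] [[250.58413755 256.16994275]] [[250.66628939 230.82793839]]
[[318.36297742 163.38595979]] [[250.5832235  222.31013213]] [[250.66743177 202.32151421]]
```

```bash
python3 - <<'E'
from h import *
c=load("w5");crop(c,(85,205,185,315),5.4,"w5a",2.5)
c=load("wrist8");crop(c,(215,190,290,300),5.4,"w8a",2.5)
E
```

```text
(no output)
```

View pics/w5a.png

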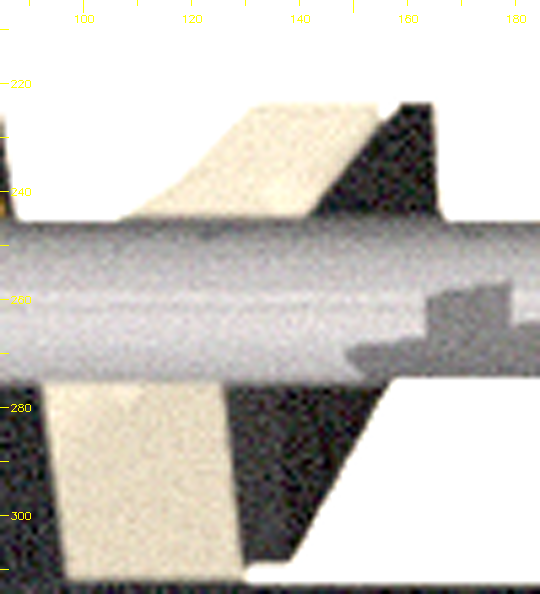

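View pics/w8a.png

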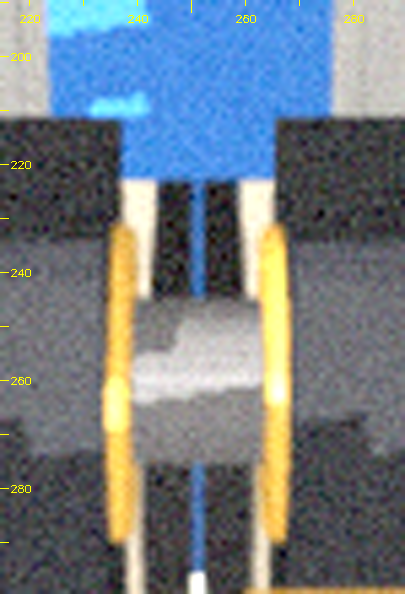

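Request:
step_arm([
  [[0,0,0],[0,0,0],0.2],
  [[0,0,0],[0,0,0],0.2],
  [[0,0,0],[0,0,0],0.2],
  [[0,0,0],[0,0,0],0.2],
  [[0,0,0],[0,0,0],0.2],
  [[0,0,0],[0,0,0],0.2],
  [[0,0,0],[0,0,0],0.2],
  [[0,0,0],[0,0,0],0.2],
  [[0,0,0.005],[0,0,0],0.2],
  [[0,0,0.012],[0,0,0],0.2],
])

```text
time_s: 10.5
tcp_pos: [0.4604, 0.2313, 0.0263]
eef_rot: [180.0, 0.0, 168.7]
contact_force: [-0.0, -0.3, 0.1]
gripper_width: 0.0688
```

Request:
step_arm([
  [[0,0,0.006],[0,0,0],0.2],
  [[0,0,0.012],[0,0,0],0.2],
  [[0,0,0.018],[0,0,0],0.2],
  [[0,0,0.023],[0,0,0],0.2],
  [[0,0,0.023],[0,0,0],0.2],
])

```text
time_s: 11.0
tcp_pos: [0.4598, 0.2306, 0.0026]
eef_rot: [-179.9, -0.0, 168.7]
contact_force: [-1.2, 0.1, -0.1]
gripper_width: 0.0703
```

```bash
python3 mv.py apply 0 0 .035 0 0 0; python3 - <<'E'
from h import *
c,s=snap("wrist","w9");print(s["tcp_pos"],s["contact_force"],s["gripper_width"])
crop(c,(0,0,512,384),1.5,"w9",1.5)
c,s=snap("scene","s9");crop(c,(260,100,410,220),5,"s9",1.5)
E
```

```text
[4.602000e-01 2.307000e-01 3.000000e-03 1.800000e+02 0.000000e+00
 1.687123e+02]
[0.45978918 0.23062937 0.00256633] [-1.18670063  0.08303317 -0.09020887] 0.07034433064656352
```

View pics/w9.png

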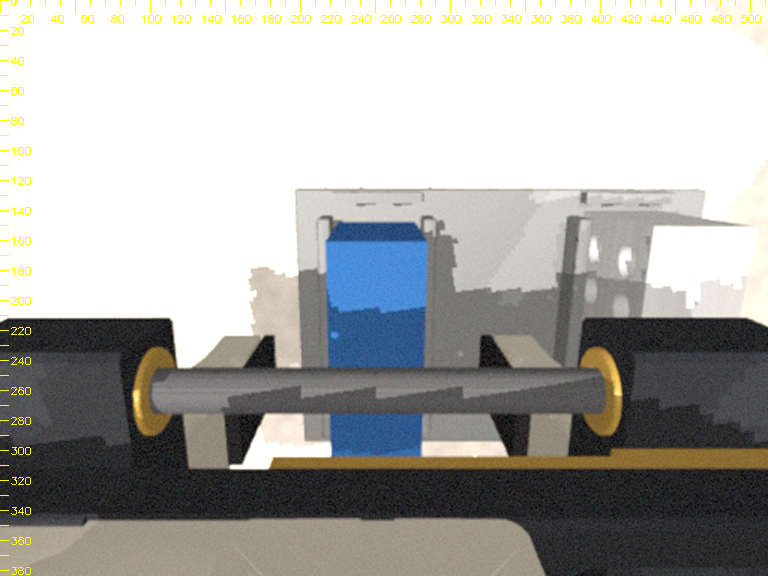

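View pics/s9.png

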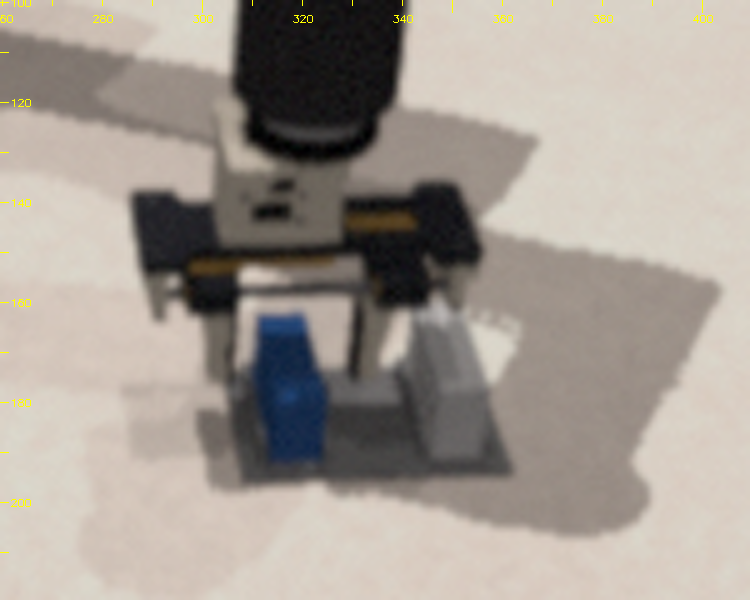

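Request:
step_arm([
  [[0,0,0.005],[0,0,0],0.2],
  [[0,0,0.01],[0,0,0],0.2],
  [[0,0,0.011],[0,0,0],1],
  [[0,0,0.011],[0,0,0],1],
  [[0,0,0.011],[0,0,0],1],
  [[0,0,0.011],[0,0,0],1],
  [[0,0,0.011],[0,0,0],1],
  [[0,0,0.011],[0,0,0],1],
  [[0,0,0.011],[0,0,0],1],
  [[0,0,0.011],[0,0,0],1],
], force=30)

```text
time_s: 12.1
tcp_pos: [0.4602, 0.2311, -0.0074]
eef_rot: [180.0, 0.0, 168.7]
contact_force: [-0.3, -1.4, 1.9]
gripper_width: 0.0296
```

Request:
step_arm([
  [[0,0,0],[0,0,0],1],
  [[0,0,0],[0,0,0],1],
])

```text
time_s: 12.3
tcp_pos: [0.4602, 0.231, -0.0074]
eef_rot: [-180.0, 0.0, 168.7]
contact_force: [-1.5, -0.5, 2.7]
gripper_width: 0.03
```

Width holds at 30.0 mm, so this is a grip. Lift.

Request:
step_arm([
  [[0,0,-0.004],[0,0,0],1],
  [[0,0,-0.01],[0,0,0],1],
  [[0,0,-0.018],[0,0,0],1],
  [[0,0,-0.027],[0,0,0],1],
  [[0,0,-0.037],[0,0,0],1],
  [[0,0,-0.047],[0,0,0],1],
  [[0,0,-0.056],[0,0,0],1],
  [[0,0,-0.06],[0,0,0],1],
  [[0,0,-0.06],[0,0,0],1],
])

```text
time_s: 13.2
tcp_pos: [0.4605, 0.2314, 0.0533]
eef_rot: [179.9, 0.0, 168.7]
contact_force: [-0.3, 0.7, -3.5]
gripper_width: 0.0301
```

```bash
python3 mv.py apply 0 0 .011 0 0 0;  python3 mv.py apply 0 0 -.06 0 0 0; python3 mv.py to .51 -.03 .052 180 0 168.7; python3 - <<'E'
from h import *
c,s=snap("wrist","w10");print(s["tcp_pos"],s["contact_force"],s["gripper_width"])
crop(c,(0,0,512,384),1.5,"w10",1.5)
c,s=snap("scene","s10");crop(c,(260,100,410,220),5,"s10",1.5)
E
```

```text
[ 4.602000e-01  2.307000e-01 -8.000000e-03  1.800000e+02  0.000000e+00
  1.687123e+02]
[4.602000e-01 2.307000e-01 5.200000e-02 1.800000e+02 0.000000e+00
 1.687123e+02]
shift [-0.0999 -0.2459 -0.    ] turn [ 0.     -0.      0.0002] dist 0.265 deg 0.0
[0.4605246  0.23142433 0.05325537] [-0.28315512  0.66741846 -3.47723486] 0.030112863033385364
```

View pics/w10.png

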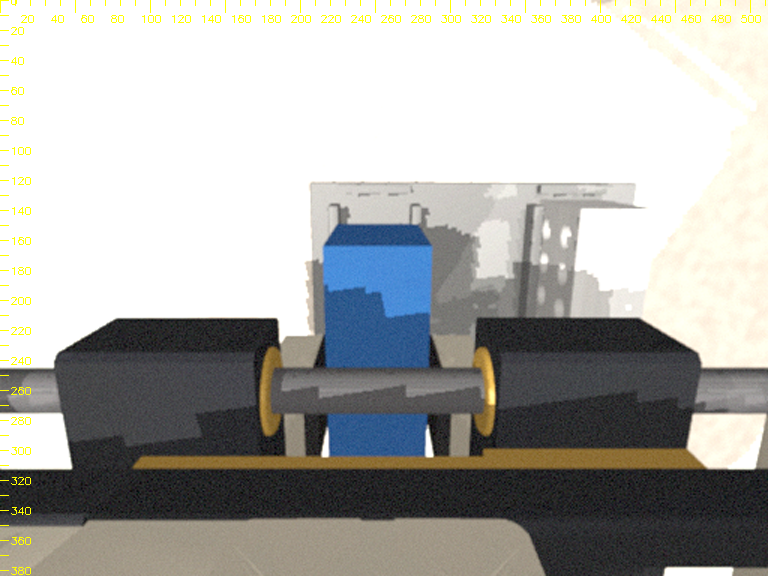

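View pics/s10.png

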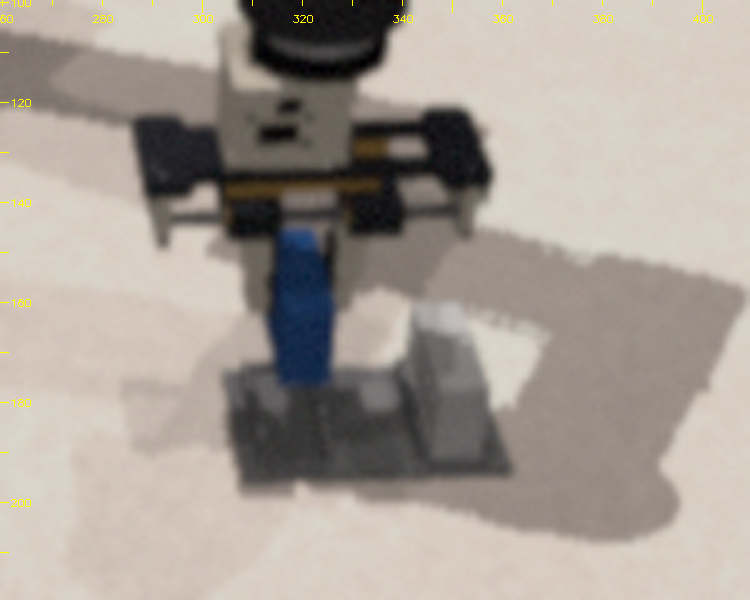

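```bash
python3 mv.py to .51 -.04 .052 180 0 162.7
```

```text
shift [-0.1018 -0.2557 -0.    ] turn [ 0.     -0.      0.1049] dist 0.275 deg 6.0
```

Request:
step_arm([
  [[-0.006,-0.015,0],[0,0,0.005],1],
  [[-0.018,-0.045,0],[0,0,0.02],1],
  [[-0.033,-0.083,0],[0,0,0.035],1],
  [[-0.049,-0.123,0],[0,0,0.05],1],
  [[-0.065,-0.163,0],[0,0,0.065],1],
  [[-0.08,-0.2,0],[0,0,0.08],1],
  [[-0.092,-0.23,0],[0,0,0.095],1],
  [[-0.099,-0.248,0],[0,0,0.105],1],
  [[-0.102,-0.256,0],[0,0,0.105],1],
  [[-0.102,-0.256,0],[0,0,0.105],1],
])

```text
time_s: 14.3
tcp_pos: [0.5096, -0.0412, 0.0519]
eef_rot: [-180.0, -0.1, 162.6]
contact_force: [0.2, 1.0, -3.1]
gripper_width: 0.0295
```

Request:
step_arm([
  [[0,0,0.01],[0,0,0],1],
  [[0,0,0.022],[0,0,0],1],
  [[0,0,0.034],[0,0,0],1],
  [[0,0,0.045],[0,0,0],1],
  [[0,0,0.053],[0,0,0],1],
  [[0,0,0.058],[0,0,0],1],
  [[0,0,0.06],[0,0,0],1],
  [[0,0,0.06],[0,0,0],1],
])

```text
time_s: 15.1
tcp_pos: [0.5102, -0.0399, -0.0077]
eef_rot: [-180.0, -0.0, 162.7]
contact_force: [-0.6, -0.1, -2.7]
gripper_width: 0.0299
```

```bash
python3 mv.py apply -.102 -.256 0 0 0 .105;  python3 mv.py apply 0 0 .06 0 0 0;  python3 - <<'E'
from h import *
c,s=snap("scene","s11");print(s["tcp_pos"],s["contact_force"],s["gripper_width"]);crop(c,(170,110,320,230),5,"s11",1.5)
E
```

```text
[ 5.101000e-01 -4.040000e-02  5.200000e-02  1.800000e+02  0.000000e+00
  1.626962e+02]
[ 5.101000e-01 -4.040000e-02 -8.000000e-03  1.800000e+02  0.000000e+00
  1.626962e+02]
[ 0.51016412 -0.03989484 -0.00770545] [-0.61948413 -0.11375296 -2.6774733 ] 0.029930833070895092
```

View pics/s11.png

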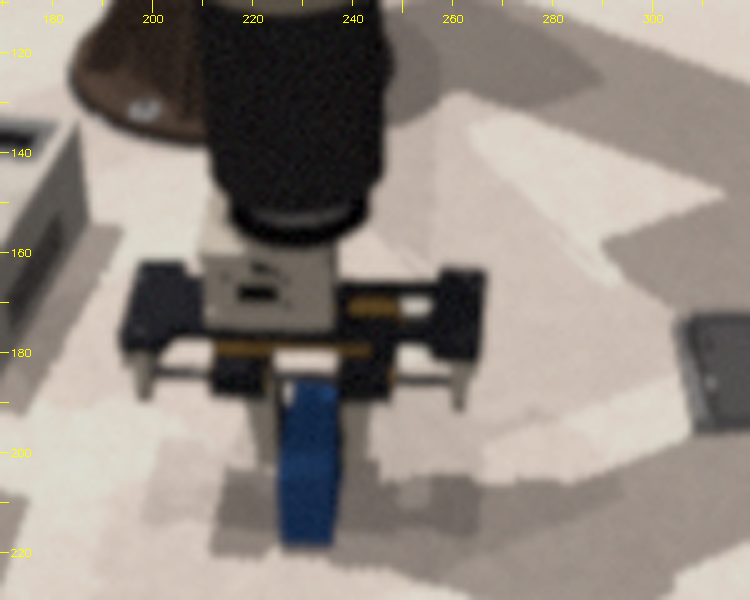

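Bottom should be ~6 mm up. Lower slowly, watching force.

Request:
step_arm([
  [[0,0,0.002],[0,0,0],1],
  [[0,0,0.004],[0,0,0],1],
  [[0,0,0.0055],[0,0,0],1],
  [[0,0,0.0055],[0,0,0],1],
])

```text
time_s: 15.55
tcp_pos: [0.51, -0.04, -0.0132]
eef_rot: [-180.0, -0.0, 162.7]
contact_force: [-0.2, -0.1, -2.6]
gripper_width: 0.0299
```

Request:
step_arm([
  [[0,0,0.0005],[0,0,0],1],
  [[0,0,0.001],[0,0,0],1],
  [[0,0,0.001],[0,0,0],1],
])

```text
time_s: 15.85
tcp_pos: [0.5102, -0.0399, -0.0134]
eef_rot: [180.0, 0.0, 162.7]
contact_force: [-2.4, 0.3, 4.9]
gripper_width: 0.0295
```

Request:
step_arm([
  [[0,0,0],[0,0,0],0],
  [[0,0,0],[0,0,0],0],
  [[0,0,0],[0,0,0],0],
  [[0,0,0],[0,0,0],0],
  [[0,0,0],[0,0,0],0],
  [[0,0,-0.002],[0,0,0],0],
  [[0,0,-0.008],[0,0,0],0],
  [[0,0,-0.014],[0,0,0],0],
  [[0,0,-0.0195],[0,0,0],0],
  [[0,0,-0.0195],[0,0,0],0],
])

```text
time_s: 16.85
tcp_pos: [0.511, -0.0397, 0.0066]
eef_rot: [179.9, 0.1, 162.7]
contact_force: [0.3, 0.1, 0.4]
gripper_width: 0.0875
```

```bash
python3 mv.py set .5101 -.0404 .005 180 0 162.6962;  python3 - <<'E'
from h import *
c,s=snap("wrist","w12");print(s["tcp_pos"],s["contact_force"],s["gripper_width"]);crop(c,(0,0,512,384),1.5,"w12",1.5)
c,s=snap("scene","s12");crop(c,(170,110,320,230),5,"s12",1.5)
E
```

```text
[ 0.51095507 -0.03974729  0.00662119] [0.27717794 0.09860432 0.39656823] 0.08750504349668535
```

View pics/w12.png

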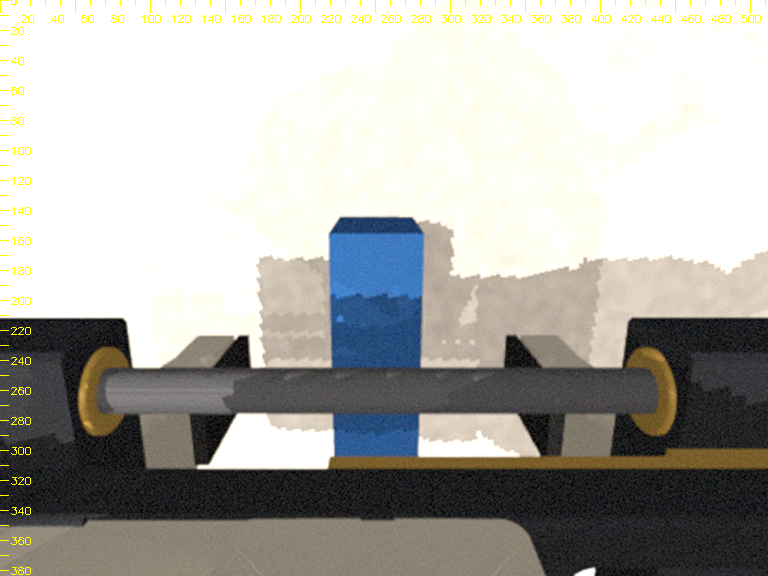

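View pics/s12.png

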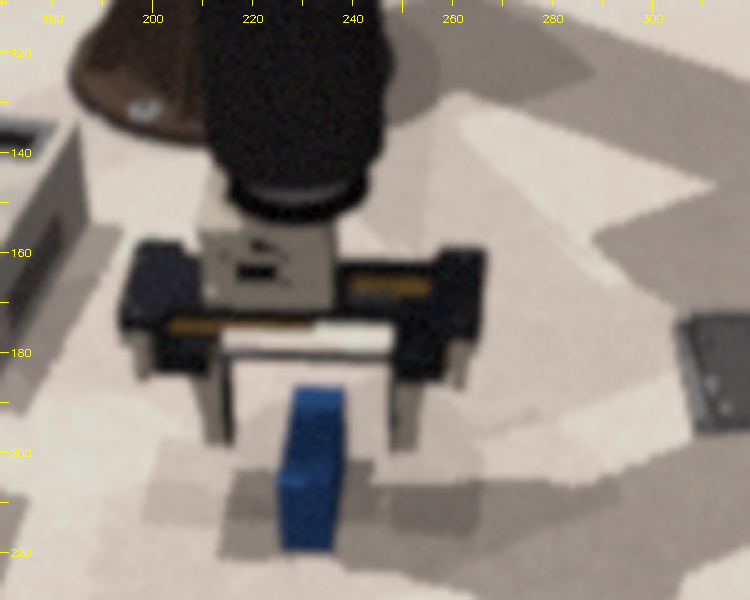

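Request:
step_arm([
  [[0,0.004,0.002],[0,0,0],0],
  [[0,0.012,0.003],[0,0,0],0],
  [[0,0.019,0.003],[0,0,0],0],
  [[0,0.024,0.003],[0,0,0],0],
  [[0,0.027,0.003],[0,0,0],0],
  [[0,0.03,0.003],[0,0,0],0],
  [[0,0.033,0.003],[0,0,0],0],
  [[0,0.036,0.003],[0,0,0],0],
  [[0,0.039,0.003],[0,0,0],0],
  [[0,0.042,0.003],[0,0,0],0],
])

```text
time_s: 17.95
tcp_pos: [0.5228, 0.0004, 0.0025]
eef_rot: [180.0, 0.0, 162.7]
contact_force: [-0.3, 0.2, 1.2]
gripper_width: 0.0878
```

```bash
python3 mv.py apply 0 .042 .003 0 0 0;  python3 - <<'E'
from h import *
c,s=snap("scene","s13");print(s["tcp_pos"],s["contact_force"],s["gripper_width"]);crop(c,(170,110,320,230),5,"s13",1.5)
E
```

```text
[ 5.226000e-01 -3.000000e-04  2.000000e-03  1.800000e+02  0.000000e+00
  1.626962e+02]
[5.22775908e-01 3.88481753e-04 2.53415496e-03] [-0.33202127  0.16697508  1.18569087] 0.08776859383652512
```

View pics/s13.png

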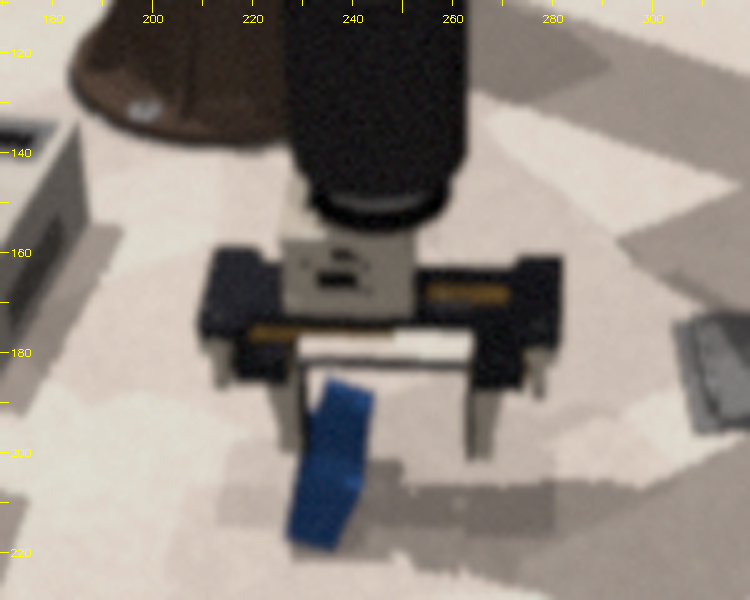

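Tipping as planned. Continue slowly.

Request:
step_arm([
  [[0,0.003,0],[0,0,0],0],
  [[0,0.006,0],[0,0,0],0],
  [[0,0.009,0],[0,0,0],0],
  [[0,0.012,0],[0,0,0],0],
  [[0,0.012,0],[0,0,0],0],
  [[0,0.012,0],[0,0,0],0],
  [[0,0.012,0],[0,0,0],0],
])

```text
time_s: 18.7
tcp_pos: [0.5261, 0.0116, 0.0024]
eef_rot: [-180.0, -0.0, 162.7]
contact_force: [-0.3, 0.2, 0.1]
gripper_width: 0.0878
```

```bash
python3 mv.py apply 0 .012 0 0 0 0;  python3 - <<'E'
from h import *
c,s=snap("scene","s14");print(s["tcp_pos"],s["contact_force"],s["gripper_width"]);crop(c,(170,110,320,230),5,"s14",1.5)
E
```

```text
[5.262000e-01 1.120000e-02 2.000000e-03 1.800000e+02 0.000000e+00
 1.626962e+02]
[0.52611544 0.01156876 0.00243516] [-0.29089717  0.2465837   0.12904506] 0.08781982868474832
```

View pics/s14.png

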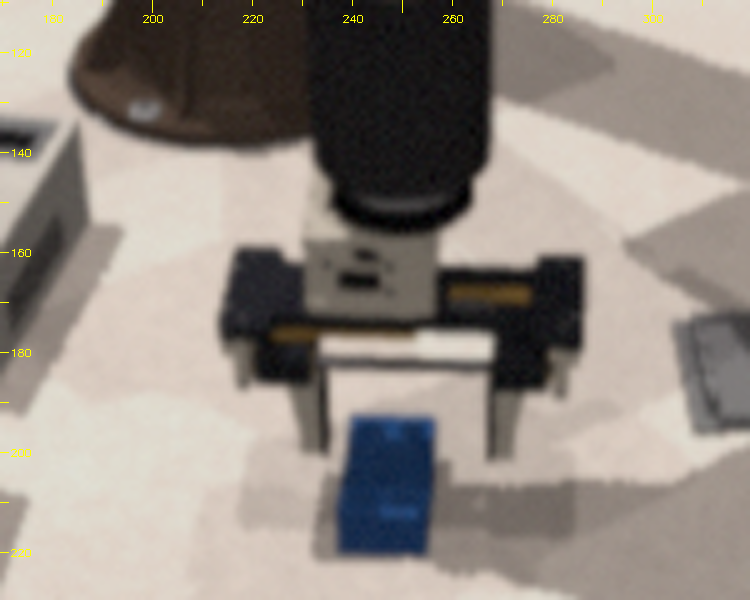

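Request:
step_arm([
  [[0,-0.003,-0.02],[0,0,0],0],
  [[0,-0.006,-0.06],[0,0,0],0],
  [[0,-0.01,-0.105],[0,0,0],0],
  [[0,-0.012,-0.15],[0,0,0],0],
  [[0,-0.012,-0.18],[0,0,0],0],
  [[0,-0.012,-0.198],[0,0,0],0],
  [[0,-0.012,-0.198],[0,0,0],0],
  [[0,-0.012,-0.198],[0,0,0],0],
  [[0,-0.012,-0.198],[0,0,0],0],
])

```text
time_s: 19.65
tcp_pos: [0.5219, 0.0, 0.1994]
eef_rot: [-180.0, -0.1, 162.7]
contact_force: [-1.0, 0.5, -0.2]
gripper_width: 0.0879
```

```bash
python3 mv.py apply 0 -.012 -.198 0 0 0;  python3 - <<'E'
from h import *
c,s=snap("wrist","w15");print(s["tcp_pos"],s["eef_rot"],s["gripper_width"]);crop(c,(180,80,330,225),4.1,"w15",1.3)
E
```

```text
[ 5.226000e-01 -3.000000e-04  2.000000e-01  1.800000e+02  0.000000e+00
  1.626962e+02]
[5.21879807e-01 8.41572613e-06 1.99354462e-01] [-1.79954048e+02 -9.18636511e-02  1.62682213e+02] 0.08785511334551224
```

View pics/w15.png

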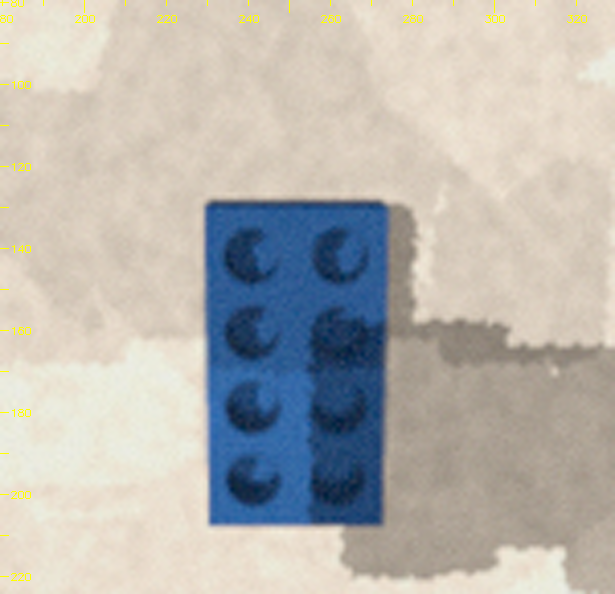

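```bash
python3 - <<'E'
from h import *
c=load("w15");P=[]
for X,Y in [(206,206),(388,206),(382,524),(209,525)]:
    P.append(onz(c,180+X/4.1-.5,80+Y/4.1-.5,.03))
P=np.array(P);print(P.mean(0));d=P[2]+P[3]-P[0]-P[1];print(np.degrees(np.arctan2(d[1],d[0])),[np.linalg.norm(P[i]-P[i-1]) for i in range(4)])
Rm=R.from_euler("xyz",c["rot"],degrees=True)
print("in tool",Rm.inv().apply(P.mean(0)-c["pos"]))
E
python3 mv.py to .522 -.001 -.0225 180 0 162.7
```

```text
[0.52291193 0.00061721 0.03      ]
-17.536037577134067 [np.float64(0.0896241133532422), np.float64(0.04895012194667221), np.float64(0.08931807147377799), np.float64(0.04938281101463949)]
in tool [-0.00107565  0.00102425  0.16935219]
shift [ 0.0004 -0.0008  0.2225] turn [ 0.      0.     -0.0001] dist 0.223 deg 0.0
```

```bash
python3 mv.py to .5228 .0005 -.023 180 0 162.5
```

```text
shift [0.     0.0008 0.223 ] turn [-0.     -0.      0.0034] dist 0.223 deg 0.2
```

Request:
step_arm([
  [[0,0.001,0.03],[0,0,0.003],0],
  [[0,0.001,0.075],[0,0,0.003],0],
  [[0,0.001,0.12],[0,0,0.003],0],
  [[0,0.001,0.16],[0,0,0.003],0],
  [[0,0.001,0.185],[0,0,0.003],0],
  [[0,0.001,0.203],[0,0,0.003],0],
  [[0,0.001,0.215],[0,0,0.003],0],
  [[0,0.001,0.221],[0,0,0.003],0],
  [[0,0.001,0.223],[0,0,0.003],0],
  [[0,0.001,0.223],[0,0,0.003],0],
])

```text
time_s: 20.7
tcp_pos: [0.5232, 0.0012, -0.0222]
eef_rot: [180.0, 0.0, 162.5]
contact_force: [0.5, -0.4, 0.8]
gripper_width: 0.0877
```

```bash
python3 mv.py apply 0 .001 .223 0 0 .003;  python3 - <<'E'
from h import *
c,s=snap("wrist","w16");print(s["tcp_pos"],s["contact_force"],s["gripper_width"]);crop(c,(0,0,512,384),1.5,"w16",1.5)
c,s=snap("scene","s16");crop(c,(170,110,320,230),5,"s16",1.5)
E
```

```text
[ 5.229000e-01  7.000000e-04 -2.300000e-02  1.800000e+02  0.000000e+00
  1.625243e+02]
[ 0.52324534  0.0012166  -0.02220321] [ 0.46640282 -0.42071688  0.77287932] 0.08767427702243638
```

View pics/w16.png

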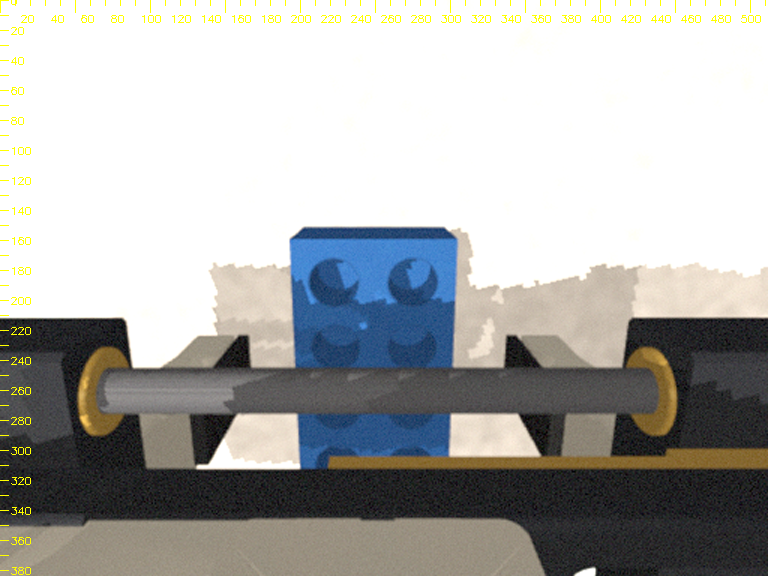

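View pics/s16.png

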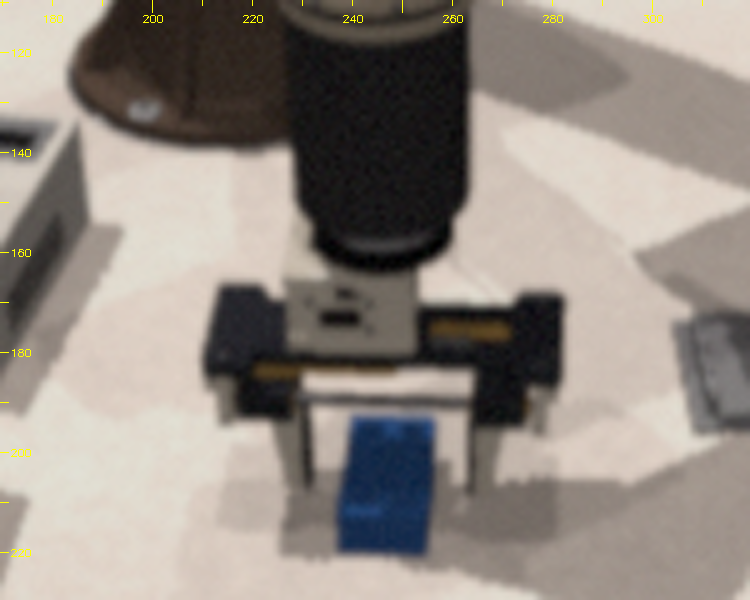

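Request:
step_arm([
  [[0,0,0],[0,0,0],1],
  [[0,0,0],[0,0,0],1],
  [[0,0,0],[0,0,0],1],
  [[0,0,0],[0,0,0],1],
  [[0,0,0],[0,0,0],1],
  [[0,0,0],[0,0,0],1],
  [[0,0,0],[0,0,0],1],
  [[0,0,0],[0,0,0],1],
  [[0,0,0],[0,0,0],1],
], force=35)

```text
time_s: 21.7
tcp_pos: [0.5229, 0.001, -0.0225]
eef_rot: [-180.0, -0.0, 162.5]
contact_force: [-0.1, -0.7, 2.2]
gripper_width: 0.0495
```

Request:
step_arm([
  [[0,0,-0.003],[0,0,0],1],
  [[0,0,-0.01],[0,0,0],1],
  [[0,0,-0.025],[0,0,0],1],
  [[0,0,-0.045],[0,0,0],1],
  [[0,0,-0.07],[0,0,0],1],
  [[0,0,-0.1],[0,0,0],1],
  [[0,0,-0.125],[0,0,0],1],
  [[0,0,-0.14],[0,0,0],1],
  [[0,0,-0.143],[0,0,0],1],
  [[0,0,-0.143],[0,0,0],1],
])

```text
time_s: 22.7
tcp_pos: [0.5228, 0.0013, 0.1207]
eef_rot: [180.0, 0.0, 162.5]
contact_force: [0.2, 0.4, -3.5]
gripper_width: 0.0498
```

```bash
python3 mv.py apply 0 0 -.143 0 0 0;  python3 - <<'E'
from h import *
c,s=snap("wrist","w17");print(s["tcp_pos"],s["contact_force"],s["gripper_width"],s["eef_rot"]);crop(c,(150,130,350,320),3.9,"w17",1.5)
c,s=snap("scene","s17");crop(c,(170,70,320,190),5,"s17",1.5)
E
```

```text
[5.229000e-01 7.000000e-04 1.200000e-01 1.800000e+02 0.000000e+00
 1.625243e+02]
[0.52280005 0.00126395 0.12065505] [ 0.20525566  0.35369815 -3.49527434] 0.049802189566904916 [1.79953792e+02 2.32705029e-02 1.62513121e+02]
```

View pics/w17.png

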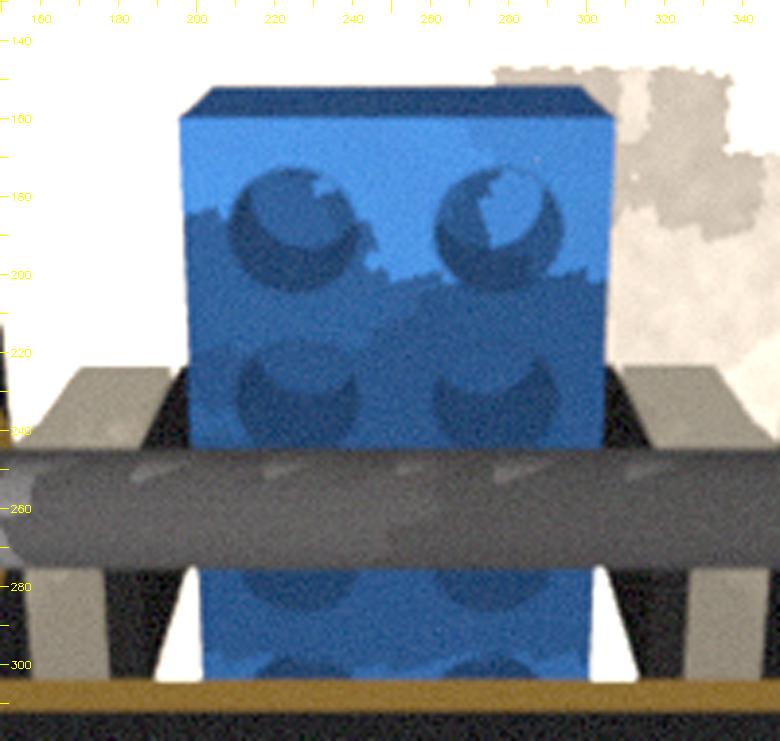

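View pics/s17.png

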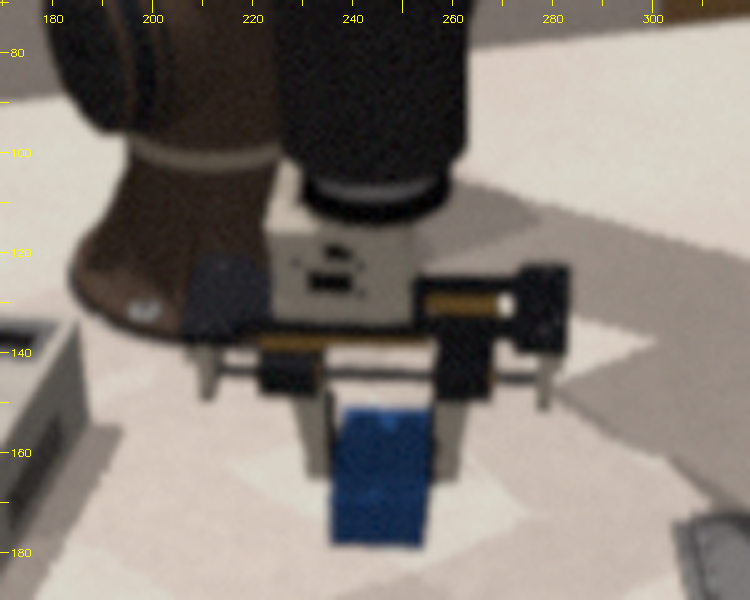

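```bash
python3 mv.py to .5616 -.3255 .10 180 0 162.6
```

```text
shift [-0.1349 -0.2995  0.02  ] turn [ 0.      0.     -0.0013] dist 0.329 deg 0.1
```

Request:
step_arm([
  [[-0.007,-0.015,0],[0,0,0],1],
  [[-0.021,-0.047,0],[0,0,0],1],
  [[-0.039,-0.087,0],[0,0,0],1],
  [[-0.058,-0.129,0],[0,0,0],1],
  [[-0.077,-0.171,0],[0,0,0],1],
  [[-0.096,-0.212,0.005],[0,0,0],1],
  [[-0.114,-0.252,0.01],[0,0,-0.001],1],
  [[-0.127,-0.281,0.015],[0,0,-0.001],1],
  [[-0.133,-0.295,0.02],[0,0,-0.001],1],
  [[-0.135,-0.2995,0.02],[0,0,-0.001],1],
])

```text
time_s: 23.8
tcp_pos: [0.5602, -0.3262, 0.0976]
eef_rot: [180.0, -0.2, 162.4]
contact_force: [-0.2, 0.1, -3.8]
gripper_width: 0.0495
```

Request:
step_arm([
  [[0,0,0],[0,0,0],1],
  [[0,0,0],[0,0,0],1],
  [[0,0,0],[0,0,0],1],
])

```text
time_s: 24.1
tcp_pos: [0.562, -0.3239, 0.1008]
eef_rot: [180.0, 0.0, 162.7]
contact_force: [-0.2, 0.3, -2.4]
gripper_width: 0.0498
```

```bash
python3 mv.py apply -.135 -.2995 .02 0 0 -.001;  python3 - <<'E'
from h import *
c,s=snap("wrist","w18");print(s["tcp_pos"],s["contact_force"],s["gripper_width"],s["eef_rot"]);crop(c,(130,80,370,250),3.3,"w18",1.5)
c,s=snap("scene","s18");crop(c,(70,110,220,230),5,"s18",1.5)
c,s=snap("top","t18");crop(c,(330,120,470,260),4.2,"t18",1.5)
E
```

```text
[ 5.617000e-01 -3.256000e-01  1.000000e-01  1.800000e+02  0.000000e+00
  1.625816e+02]
[ 0.56201399 -0.32393355  0.10083952] [-0.15127425  0.32427959 -2.37924539] 0.04984222869349674 [1.79989554e+02 2.42151971e-02 1.62658345e+02]
```

View pics/w18.png

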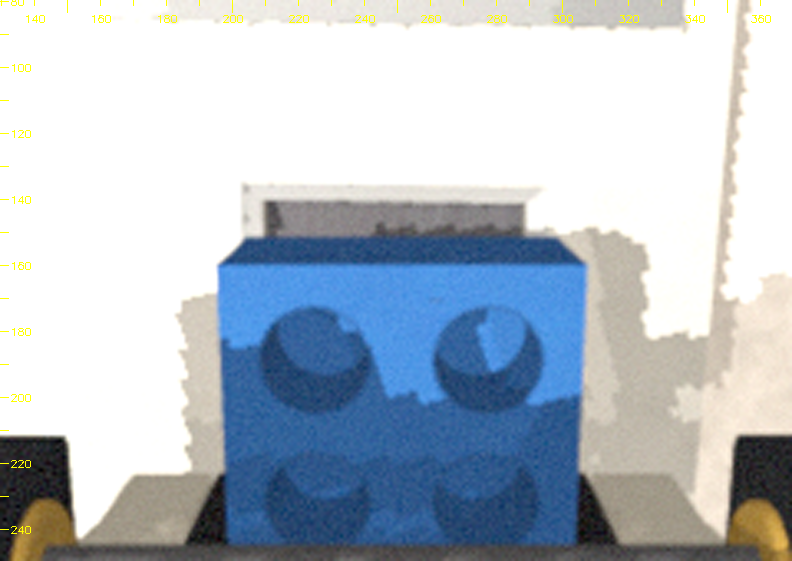

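View pics/s18.png

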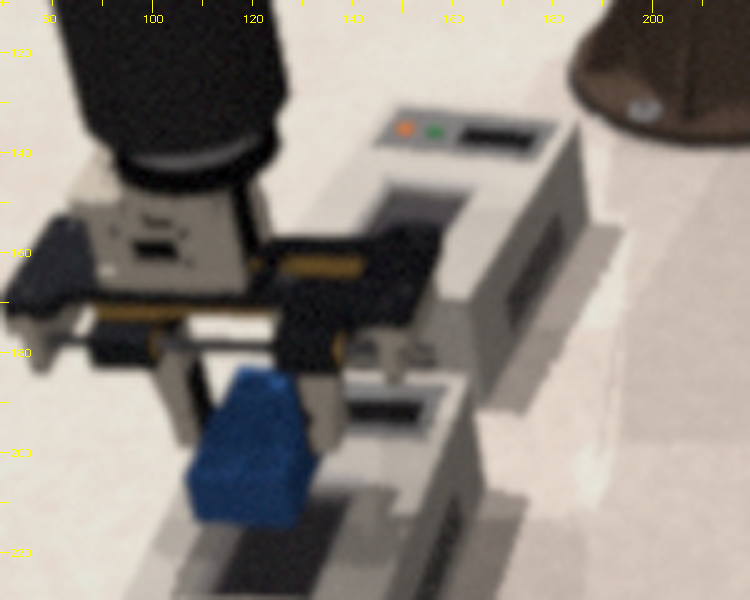

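Request:
step_arm([
  [[0,0,0.005],[0,0,0],1],
  [[0,0,0.01],[0,0,0],1],
  [[0,0,0.015],[0,0,0],1],
  [[0,0,0.02],[0,0,0],1],
  [[0,0,0.024],[0,0,0],1],
  [[0,0,0.025],[0,0,0],1],
  [[0,0,0.025],[0,0,0],1],
])

```text
time_s: 24.95
tcp_pos: [0.5616, -0.3251, 0.0752]
eef_rot: [-180.0, -0.0, 162.6]
contact_force: [-0.2, -0.4, -2.9]
gripper_width: 0.05
```

```bash
python3 mv.py apply 0 0 .025 0 0 0;  python3 - <<'E'
from h import *
c=load("w18")
a=[onz(c,130+X/3.3-.5,80+Y/3.3-.5,.08) for X,Y in [(243,184),(541,187)]];m=np.mean(a,0)
th=np.radians(-17.4);print(a,m,"centre",m[:2]+.051*np.array([np.cos(th),np.sin(th)]))
c,s=snap("wrist","w19");print(s["tcp_pos"],s["contact_force"],s["gripper_width"],s["eef_rot"],s["qd"]);crop(c,(170,110,330,250),5,"w19",1.3)
E
```

```text
[ 5.617000e-01 -3.256000e-01  7.500000e-02  1.800000e+02  0.000000e+00
  1.625816e+02]
[array([ 0.50558032, -0.33907309,  0.08      ]), array([ 0.52382465, -0.28255397,  0.08      ])] [ 0.51470248 -0.31081353  0.08      ] centre [ 0.56336874 -0.32606461]
[ 0.5616268  -0.32511713  0.07517108] [-0.17019635 -0.40355224 -2.86572098] 0.050023195558305464 [-1.79997672e+02 -2.62145896e-02  1.62578420e+02] [-0.07691216 -0.3689985   0.39193848  0.1346714  -0.16310732 -0.02691685]
```

View pics/w19.png

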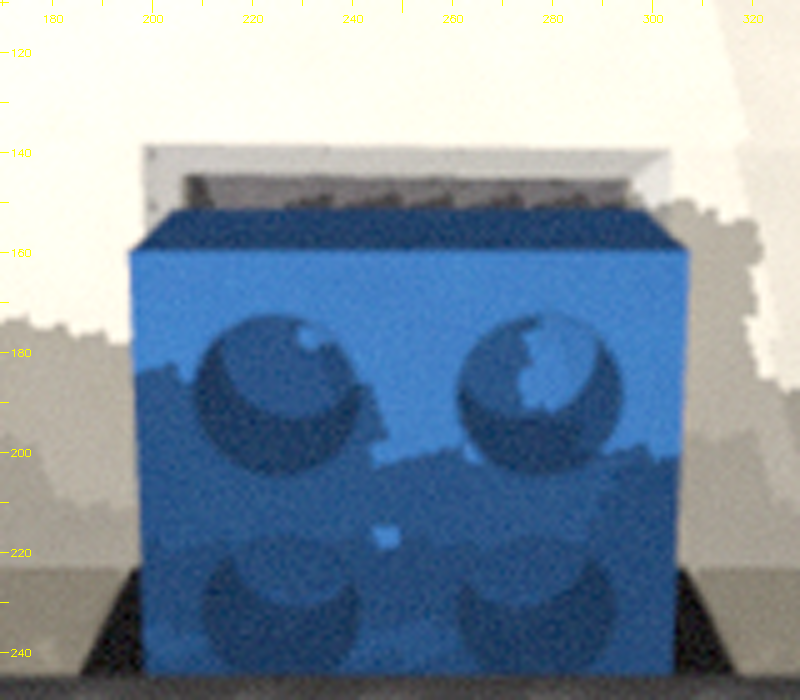

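```bash
python3 - <<'E'
from h import *
c=load("w19");f=lambda X,Y:(170+X/5-.5,110+Y/5-.5)
a=[onz(c,*f(X,Y),.08) for X,Y in [(143,146),(670,150)]];m=np.mean(a,0)
d=a[1]-a[0];print(np.linalg.norm(d),np.degrees(np.arctan2(d[1],d[0]))-90)
th=np.radians(-17.5);print(m,"centre",m[:2]+.051*np.array([np.cos(th),np.sin(th)]))
# block: bottom-front edge at z tcp+.0225, top edge
z=c["pos"][2]
for n,pts,zz in [("top",[(130,249),(687,250)],z+.0525),("bot",[(173,210),(650,210)],z+.0225)]:
    b=[onz(c,*f(X,Y),zz) for X,Y in pts];m=np.mean(b,0);d=b[1]-b[0]
    print(n,np.linalg.norm(d),np.degrees(np.arctan2(d[1],d[0]))-90,"centre",m[:2]+.045*np.array([np.cos(th),np.sin(th)]))
E
```

```text
0.061297369096285824 -17.829820851543204
[ 0.51472127 -0.31030541  0.08      ] centre [ 0.56336083 -0.3256414 ]
top 0.049418210916500664 -17.5032598930229 centre [ 0.56212469 -0.32502416]
bot 0.050836717665748085 -17.39936833373058 centre [ 0.56253108 -0.32480763]
```

Request:
step_arm([
  [[-0.001,-0.0006,0.003],[0,0,0.004],1],
  [[-0.001,-0.0006,0.006],[0,0,0.004],1],
  [[-0.001,-0.0006,0.009],[0,0,0.004],1],
  [[-0.001,-0.0006,0.012],[0,0,0.004],1],
  [[-0.001,-0.0006,0.015],[0,0,0.004],1],
  [[-0.001,-0.0006,0.017],[0,0,0.004],1],
  [[-0.001,-0.0006,0.018],[0,0,0.004],1],
  [[-0.001,-0.0006,0.018],[0,0,0.004],1],
])

```text
time_s: 25.8
tcp_pos: [0.5625, -0.326, 0.0573]
eef_rot: [-180.0, -0.0, 162.4]
contact_force: [-0.4, 0.0, -2.5]
gripper_width: 0.0496
```

Request:
step_arm([
  [[0,0,0.0015],[0,0,0],1],
  [[0,0,0.003],[0,0,0],1],
  [[0,0,0.0045],[0,0,0],1],
  [[0,0,0.0045],[0,0,0],1],
])

```text
time_s: 26.2
tcp_pos: [0.5623, -0.3259, 0.0527]
eef_rot: [180.0, -0.0, 162.3]
contact_force: [0.9, 0.3, -2.5]
gripper_width: 0.0497
```

Request:
step_arm([
  [[0,0,0.001],[0,0,0],1],
  [[0,0,0.002],[0,0,0],1],
  [[0,0,0.003],[0,0,0],1],
  [[0,0,0.004],[0,0,0],1],
  [[0,0,0.005],[0,0,0],1],
  [[0,0,0.005],[0,0,0],1],
])

```text
time_s: 26.8
tcp_pos: [0.5624, -0.3259, 0.0478]
eef_rot: [180.0, -0.0, 162.4]
contact_force: [0.5, 0.1, -3.3]
gripper_width: 0.0492
```

Request:
step_arm([
  [[0,0,0.0005],[0,0,0],1],
  [[0,0,0.001],[0,0,0],1],
  [[0,0,0.0015],[0,0,0],1],
  [[0,0,0.0015],[0,0,0],1],
])

```text
time_s: 27.2
tcp_pos: [0.5625, -0.3259, 0.0464]
eef_rot: [180.0, -0.0, 162.4]
contact_force: [-0.7, -0.7, -2.7]
gripper_width: 0.0499
```

```bash
cd .;python3 - <<'E'
from h import *
c,s=snap("scene","s20");print(s["tcp_pos"],s["contact_force"]);crop(c,(70,130,220,270),4.2,"s20",1.5)
E
```

```text
[ 0.56246515 -0.32594071  0.04636352] [-0.7057054  -0.69413304 -2.74418552]
```

View pics/s20.png

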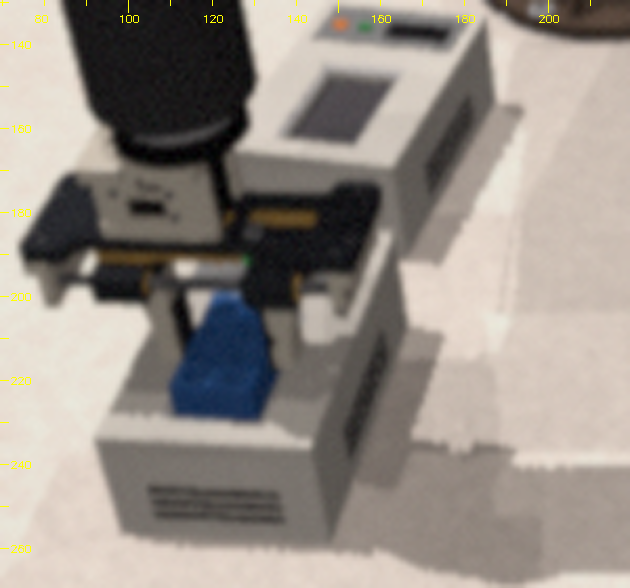

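Block is in the pocket, close to the floor, no contact yet. Half-millimetre steps.

Request:
step_arm([
  [[0,0,0.0004],[0,0,0],1],
  [[0,0,0.0008],[0,0,0],1],
  [[0,0,0.0008],[0,0,0],1],
])

```text
time_s: 27.55
tcp_pos: [0.5625, -0.326, 0.0456]
eef_rot: [180.0, -0.0, 162.4]
contact_force: [0.3, 0.4, -3.2]
gripper_width: 0.0497
```

Request:
step_arm([
  [[0,0,0.0004],[0,0,0],1],
  [[0,0,0.0007],[0,0,0],1],
  [[0,0,0.0007],[0,0,0],1],
])

```text
time_s: 27.85
tcp_pos: [0.5626, -0.326, 0.0455]
eef_rot: [-180.0, 0.0, 162.4]
contact_force: [-1.0, 1.2, 3.1]
gripper_width: 0.0496
```

Request:
step_arm([
  [[0,0,0],[0,0,0],0.4],
  [[0,0,0],[0,0,0],0.2],
  [[0,0,0],[0,0,0],0],
  [[0,0,0],[0,0,0],0],
  [[0,0,0],[0,0,0],0],
  [[0,0,0],[0,0,0],0],
  [[0,0,-0.005],[0,0,0],0],
  [[0,0,-0.02],[0,0,0],0],
  [[0,0,-0.04],[0,0,0],0],
  [[0,0,-0.065],[0,0,0],0],
])

```text
time_s: 28.85
tcp_pos: [0.5619, -0.3258, 0.1102]
eef_rot: [-180.0, -0.1, 162.4]
contact_force: [0.6, -0.1, 0.5]
gripper_width: 0.0877
```

Request:
step_arm([
  [[0,0,-0.04],[0,0,0],0],
  [[0,0,-0.08],[0,0,0],0],
  [[0,0,-0.12],[0,0,0],0],
  [[0,0,-0.14],[0,0,0],0],
  [[0,0,-0.14],[0,0,0],0],
  [[0,0,-0.14],[0,0,0],0],
  [[0,0,-0.14],[0,0,0],0],
  [[0,0,-0.14],[0,0,0],0],
])

```text
time_s: 29.65
tcp_pos: [0.562, -0.3257, 0.2487]
eef_rot: [180.0, -0.1, 162.4]
contact_force: [0.3, -0.2, -0.2]
gripper_width: 0.0878
```

```bash
cd .;python3 - <<'E'
from h import *
c,s=snap("wrist","w21");print(s["tcp_pos"],s["eef_rot"],s["contact_force"],s["gripper_width"]);crop(c,(180,80,330,225),4.1,"w21",1.3)
c,s=snap("scene","s21");crop(c,(70,150,200,270),4.9,"s21",1.5)
crop(c,(0,0,512,384),1.5,"s21f",1.5)
E
```

```text
[ 0.56197217 -0.32573942  0.24865758] [ 1.79997032e+02 -1.24836886e-01  1.62350354e+02] [ 0.32992485 -0.23795199 -0.16109335] 0.08783126491274597
```

View pics/w21.png

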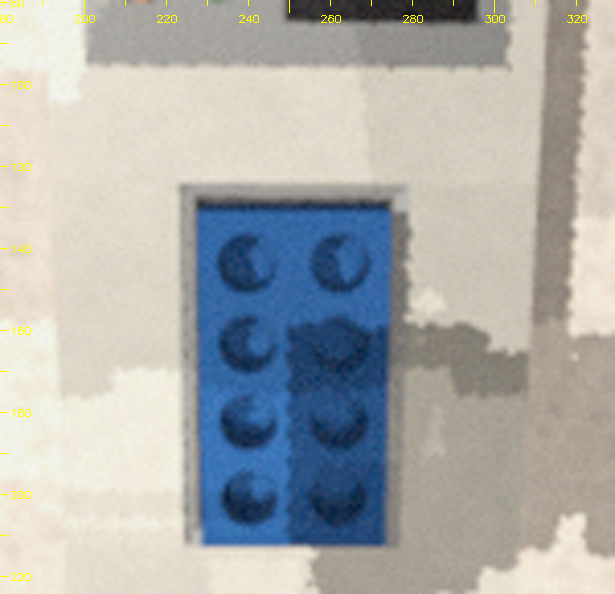

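View pics/s21.png

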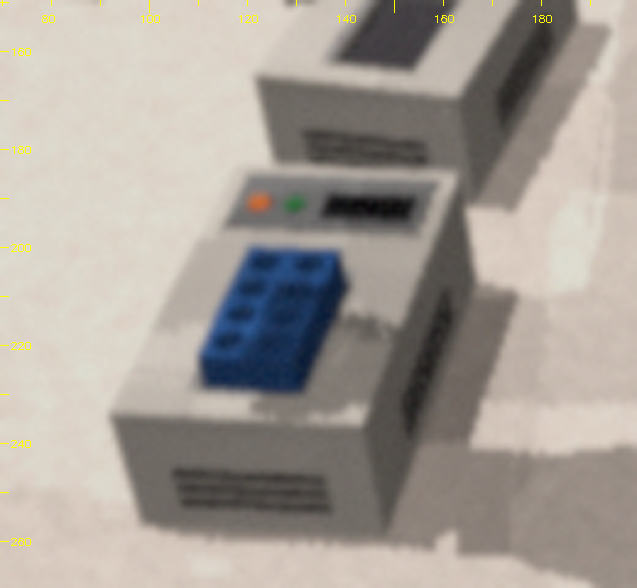

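View pics/s21f.png

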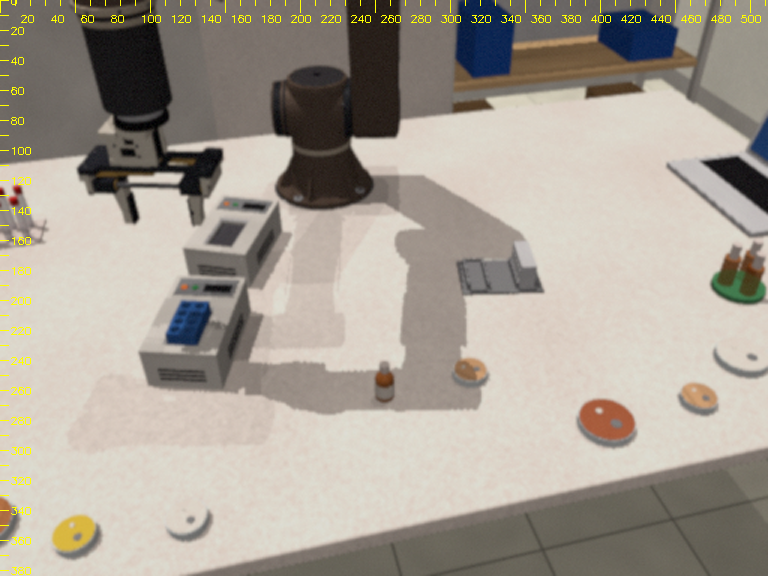

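```bash
cd .;python3 - <<'E'
from h import *
c=load("w21");P=np.array([onz(c,180+X/4.1-.5,80+Y/4.1-.5,.098) for X,Y in [(197,207),(391,207),(386,545),(203,545)]])
print(P.mean(0),[round(float(np.linalg.norm(P[i]-P[i-1])),4) for i in range(4)])
a,b=load("s1")["color"].astype(int),load("s21")["color"].astype(int)
for n,(x0,y0,x1,y1) in dict(spare=(340,158,362,195),dish=(298,235,328,260),drop=(246,238,266,270)).items():
    print(n,np.abs(a-b)[y0:y1,x0:x1].mean())
E
```

```text
[ 0.56242587 -0.32538331  0.098     ] [0.0905, 0.0495, 0.0905, 0.0498]
spare 6.731367731367731
dish 16.837777777777777
drop 14.11875
```

```bash
cd .;python3 -c "
from plant import r
print(r.close_job())"
```

```text
the job is handed in; nothing more can be done
None
```

The blue block is seated in the pocket of the right-most heater with its holes up, and the job is handed in after about 30 s on the robot's clock. I stood it on the free bench, tipped it flat by pushing its top, and let go. Then I gripped it again across its 50 mm width and lowered it into the pocket in small steps.

**Last checks:**
- **Contact:** the block met the pocket floor at the predicted height with about 6 N, and I felt no wall contact on the way down.
- **Seating:** after release, the wrist picture put its top face at 90.5 x 49.6 mm on the expected 98 mm height. It is centred to within about 1 mm.
- **Bystanders:** in the last scene picture the silver block, dish and dropper bottle look to be where they started. A pixel comparison there was inconclusive because the arm's shadow lay over the dish and bottle.

**What went wrong or disagreed:**
- **Missed grasps:** my first two grasps in the rack closed on air above the block and moved nothing.
- **Fingertip offset:** the pictures showed the fingertips about 38 mm behind the reported TCP, although the text puts the TCP at their very end. I allowed for that from then on.
- **Camera spread:** position estimates from different views differed by 1–3 mm. I settled the final alignment with the wrist camera, with block and pocket rim in the same picture.

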